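# Drive the axle pins out of the guide rollers

## Robot

A 6-joint arm with a two-finger parallel gripper is mounted at the origin on a cart in front of the work surface, level with it; the furniture and walls round the work are solid. World frame = base frame: x ahead of the robot, y to its left, z up, the work surface at z = 0. Lengths are in mm, angles in rad, forces in N, time in s.
With the tool pointing down it reaches from about 275 to 825 mm from the base axis. Payload 4.9 kg.
Tool frame: the origin (TCP) lies on the mounting face of the last link; the fingertips stand 173 mm ahead of it and the grasp point (between the pads) lies 155 mm ahead of it (manip.pinch_z is the distance from the TCP to the grasp point, in mm); z points along the fingers, y is the direction in which the jaws open and shut (so a half turn about z gives the same grasp; the last joint's range is limited). The gripper opens to 85 mm and grips with 20 to 120 N. Pads are 22 mm wide; open, the fingers measure 114 mm over their backs; the gripper's body (76 mm by 85 mm) begins 54 mm behind the grasp point. The pads swing forward as they close: fully open they stand 13 mm farther back than shut.
Start: joints at [-1.24, 0.326, -0.193, 1.052, 0, 1.437], TCP at [246.548, -491.664, 404.681] pointing down, gripper open.
Joint ranges: [-2.65, 2.65], [-0.97, 1.79], [-1.3, 1.35], [-1.93, 2.1], [-1.47, 1.37], [-3.14, 3.14]. Speed limits (rad/s): [2.57, 2.57, 3.14, 3.14, 3.14, 3.14].

## Interface

Orientations are given as [roll, pitch, yaw] about the fixed x, y, z axes, in that order (R = Rz(yaw) Ry(pitch) Rx(roll)).
In Python, from station import manip gives the robot as it stands.
- The arm moves only by the tool jog_arm, never from a script. Its argument "commands" is a list of rows, each an object of numbers: "wx", "wy", "wz": the turn, a rotation vector about the tool's x, y, z in rad; "dx", "dy", "dz": the shift along the tool's x, y, z in mm; "gripper": the opening, from 0 (shut) to 1 (fully open). A call has 1 to 12 rows; each row is the pose to reach, as a shift and turn from the pose commanded when the call began, along the tool's axes at that moment; what a row does not reach only later rows make up. A row lasts 1/8 s, in which the tool goes at most 62.5 mm and 10.7 degrees, less where a joint would pass 70% of its speed; a pose out of reach is approached as far as the arm can. A call with a gripper value outside its range is refused whole. The fingers move at their own pace and stop on an object; "grip_force" is the grip in N (left out, the last holds). Time passes only in rows, so rows that repeat a pose let the fingers close. It gives the time, the measured TCP pose, the force and the opening at its end, in the units of the state.
- manip.read_state(): the state, without advancing time (a new reading comes with each control period).
- manip.camera(name): name is "scene" or "side" or "wrist"; returns a dict with "image" (400x640x3 uint8, red, green, blue), "fx", "fy", "cx", "cy" (pixels), "R" (3x3) and "t" (3): a world point X has camera coordinates R X + t. Camera axes: x right, y down, z forward; pixel columns grow to the right and rows downward; lengths in mm; the calibration is good to about 2 mm. A picture is of the moment at which its call begins. There is no depth.
- manip.job_done(): hands the job in, once; it reports no verdict.
The state is a dict: "clock": time; "qpos": joint angles; "joint_vel": joint speeds; "joint_efforts": joint torques, N m; "ee_pos": TCP position; "tcp_rot": TCP orientation; "wrist_force": force on the tool from outside, world axes, zero at the start; "ft_torque": the same for the moment, N m; "finger_gap": opening from 0.0 (shut) to 1.0 (fully open).
Only numpy, scipy, OpenCV 4.12 (cv2) and the standard library are available. Lean on these libraries where they do the work, as an engineer would, in place of code of your own. Each camera call takes 0.05 s, during which the arm holds its last target.

## Task

The draw bench's guide rollers are to get new axles, so drive out every worn axle pin that is still in (some bores may be empty already): first draw the stand's bolster slide to its end stop at its large holes and push the catch tray home under the stand, stand each of the three rollers in a seat of its own, pin upright, and push each pin down and out with the drift so that it drops into the tray (never pull a pin out upward). When all are out, put the drift back in its hole in the punch block, leave the rollers in their seats and the slide at its stop, and draw the tray with the pins out by its handle, flat on the bench and clear of the stand. Leave the ring clamp and the other tools where they lie.

Things in the scene. Friction and masses are not known exactly. Their poses are not given: they have to be found in the camera images.
- stand: fixed driving-out stand: steel plate 230 x 90 x 10 mm, top 100 mm above the bench, on two dark cheeks (gap between them 206 mm, feet reach x = +-127 mm), open below along its -y side, a low stop bar (14 mm high) along the other. Origin: on the bench under the plate's centre; x along the plate (its +x end away from the robot), y toward the slide's knob, z up. Three 20 mm holes, 64 mm apart along x, are the seats.
- seat_1 (a point): centre of a seat (nearest the robot), at the mouth of its hole on the plate's top, 100 mm above the bench; axes as the stand's. Round each hole four domed brass studs (8 mm thick, 10 mm high, centred on a 34.5 mm radius at 45, 135, 225 and 315 degrees from x) leave a roller about 2 mm of play to every side.
- seat_2 (a point): centre of a seat (the middle one of three), at the mouth of its hole on the plate's top, 100 mm above the bench; axes as the stand's. Round each hole four domed brass studs (8 mm thick, 10 mm high, centred on a 34.5 mm radius at 45, 135, 225 and 315 degrees from x) leave a roller about 2 mm of play to every side.
- seat_3 (a point): centre of a seat (farthest from the robot), at the mouth of its hole on the plate's top, 100 mm above the bench; axes as the stand's. Round each hole four domed brass studs (8 mm thick, 10 mm high, centred on a 34.5 mm radius at 45, 135, 225 and 315 degrees from x) leave a roller about 2 mm of play to every side.
- bolster (a joint): bolster slide, m: 0 to 0.034, grows toward the stand's -x; starts at 0 to 0.010; end stop 0.034. A flat strip under the plate, 82 to 90 mm above the bench: at 0 its 8 mm holes are under the seats, at the end stop its 21 mm holes. Only those let a pin through. About 3 N of friction; stays where left.
- bolster_knob (a point): middle of the slide's upright round knob, 16 mm thick, on a lug beside the stand's +y side, 100 mm from the row of seats; knob from 96 to 132 mm above the bench, this point at 120 mm. It moves along the stand's -x as the joint grows.
- tray: loose catch tray, steel with a cork floor, 184 (x) x 150 (y) mm, walls 24 mm high, 3 mm thick, 0.45 kg. Origin: centre of its underside. It slides on the bench in between the cheeks from the stand's -y side, bar handle (on its -y side) last; home against the stop bar its centre lies 25 mm to -y of the stand's centre; up to 20 mm short of that all three holes still stand over it.
- tray_handle (a point): grip point in the tray's wooden bar handle, 111 mm to -y of the tray's centre, 34 mm above the bench; the bar is 86 mm long (x), 10 mm thick (y), from 10 to 42 mm high, 31 mm clear of the tray's wall
- roller_1: loose dark steel guide roller, 56 mm diameter, 34 mm high, lying flat, with a groove round it and a through bore of 14 mm; 0.42 kg. Origin: centre of its lower face, z along the bore. The three rollers are alike. An axle pin stands in the bore, or the bore is empty.
- roller_2: loose dark steel guide roller, 56 mm diameter, 34 mm high, lying flat, with a groove round it and a through bore of 14 mm; 0.42 kg. Origin: centre of its lower face, z along the bore. The three rollers are alike. An axle pin stands in the bore, or the bore is empty.
- roller_3: loose dark steel guide roller, 56 mm diameter, 34 mm high, lying flat, with a groove round it and a through bore of 14 mm; 0.42 kg. Origin: centre of its lower face, z along the bore. The three rollers are alike. An axle pin stands in the bore, or the bore is empty.
- pin_1: steel axle pin in roller_1, 12 mm thick, 58 mm long, 0.05 kg, lower end flush, 24 mm out above. Origin: centre of lower end; z along it. A spring ball halfway up the bore clicks in a groove of the pin and holds it when the roller is lifted; about 10 N down drives it on until its upper end is past the ball (41 mm down, 17 mm below the roller's top); then it falls. In some runs absent (None): bore empty.
- pin_2: steel axle pin in roller_2, 12 mm thick, 58 mm long, 0.05 kg, lower end flush, 24 mm out above. Origin: centre of lower end; z along it. A spring ball halfway up the bore clicks in a groove of the pin and holds it when the roller is lifted; about 10 N down drives it on until its upper end is past the ball (41 mm down, 17 mm below the roller's top); then it falls. In some runs absent (None): bore empty.
- pin_3: steel axle pin in roller_3, 12 mm thick, 58 mm long, 0.05 kg, lower end flush, 24 mm out above. Origin: centre of lower end; z along it. A spring ball halfway up the bore clicks in a groove of the pin and holds it when the roller is lifted; about 10 N down drives it on until its upper end is past the ball (41 mm down, 17 mm below the roller's top); then it falls. In some runs absent (None): bore empty.
- pin_1_mid (a point): middle of pin_1's length
- pin_2_mid (a point): middle of pin_2's length
- pin_3_mid (a point): middle of pin_3's length
- punch_block: wooden punch block, fixed, 110 x 52 mm, 50 mm high; origin: centre of its underside, x along it. Near its +x end is the drift's hole, near its -x end a short fixed punch, 79 mm high.
- punch_hole (a point): mouth of the drift's hole: 15 mm wide, through the block, on its top face 50 mm above the bench and 34 mm to +x of the block's centre; z up
- drift: the drift (long pin punch), steel, 120 mm long, 0.12 kg, at the start standing point down in the block: an 8 mm point with a rounded end, 46 mm long, then a 16 mm round knurled body 74 mm long whose shoulder rests on the block. Origin: centre of the point's lower end; z along it, up. The point passes through a roller's bore.
- drift_grip (a point): point on the drift's axis to grip, in its knurled body, 90 mm above the lower end of the point
- ring_clamp: wooden ring clamp lying at the back, 148 mm long (its y), 28 mm wide and high, origin under its middle, a bystander
There are look-alikes about, which are no part of the job. What is shaped like the drift but red is not meant.

How it is judged:
By the outcome, as a careful person would: the job done as asked, in the order asked, and still so for the second after the job is handed in, with the robot touching nothing.
Of pin_1, pin_2, pin_3 only 1 to 3 are there at a start; the rules pass over those that are not, and their reading is None.
At some moment in a run one of roller_1, roller_2, roller_3, tray may be knocked a few centimetres aside while the robot is not near it.
It also fails if it takes over 184 s, if anything falls off the work surface, if the arm or the gripper's body presses on something with over 40 N, if the wrist force passes 120 N, or if a joint passes its speed limit or range.

## Working session

There is one attempt and no reset: what is moved stays moved. The work goes in short steps, Python scripts to look and compute and a tool call to move; the robot and the scene stay as the last step left them, time stands still between calls to the robot, and variables do not carry over. Pictures are saved under pics/ and viewed, and the job is handed in when it is done.

Besides the shell and the picture viewer there is one more tool, called as name(argument=value, ...) on one line, values as JSON. jog_arm: Moves the arm, as the interface text tells. Its arguments: {"type":"object","properties":{"commands":{"type":"array"},"grip_force":{"type":"number"}},"required":["commands"]}

```bash
ls; mkdir -p pics
cat > h.py <<'E'
import numpy as np, cv2, json
from station import manip
def shot(name,fn,crop=None,scale=1):
    c=manip.camera(name); im=c["image"][:,:,::-1].copy()
    np.savez(f"pics/{fn}.npz",image=im,**{k:np.array(c[k]) for k in("fx","fy","cx","cy","R","t")})
    save(im,fn,crop,scale); return c
def save(im,fn,crop=None,scale=1):
    if crop: x0,y0,x1,y1=crop; im=im[y0:y1,x0:x1]
    if scale!=1: im=cv2.resize(im,None,fx=scale,fy=scale,interpolation=cv2.INTER_CUBIC)
    cv2.imwrite(f"pics/{fn}.png",im)
def ld(fn): return np.load(f"pics/{fn}.npz")
def proj(c,X):
    p=np.array(c["R"])@np.array(X,float)+np.array(c["t"]).ravel(); return np.array([c["fx"]*p[0]/p[2]+c["cx"],c["fy"]*p[1]/p[2]+c["cy"]])
def ray(c,uv):
    d=np.array([(uv[0]-c["cx"])/c["fx"],(uv[1]-c["cy"])/c["fy"],1.]); R=np.array(c["R"]); 
    return -R.T@np.array(c["t"]).ravel(), R.T@d
def atz(c,uv,z):
    o,d=ray(c,uv); return o+d*(z-o[2])/d[2]
def tri(obs):
    A=np.zeros((3,3));b=np.zeros(3)
    for c,uv in obs:
        o,d=ray(c,uv); d=d/np.linalg.norm(d); P=np.eye(3)-np.outer(d,d); A+=P;b+=P@o
    X=np.linalg.solve(A,b); return X,[np.linalg.norm(proj(c,X)-np.array(uv)) for c,uv in obs]
def st():
    s=manip.read_state(); print({k:np.round(np.array(s[k]),3).tolist() for k in("clock","qpos","ee_pos","tcp_rot","wrist_force","finger_gap")}); return s
E
python3 - <<'E'
from h import *
st()
for n in("scene","side","wrist"):
    c=shot(n,n+"0"); print(n,c["fx"],-np.array(c["R"]).T@np.array(c["t"]).ravel())
print(manip.pinch_z,[a for a in dir(manip) if a[0]!='_'])
E
```

```text
pics
{'clock': 0.0, 'qpos': [-1.24, 0.327, -0.194, 1.052, -0.0, 1.437], 'ee_pos': [246.449, -491.369, 403.903], 'tcp_rot': [-3.14, -0.0, 0.465], 'wrist_force': [-0.872, 0.755, -0.509], 'finger_gap': 0.995}
scene 482.642984443179 [ -55.68862717 1022.04580884  896.98507407]
side 448.5545253928176 [  509.82793507 -1007.82864406   779.19668731]
wrist 343.59759344291683 [ 304.24240249 -461.96376577  374.19400679]
154.70000000000002 ['IKError', 'camera', 'job_done', 'pinch_z', 'read_state']
```

View pics/scene0.png

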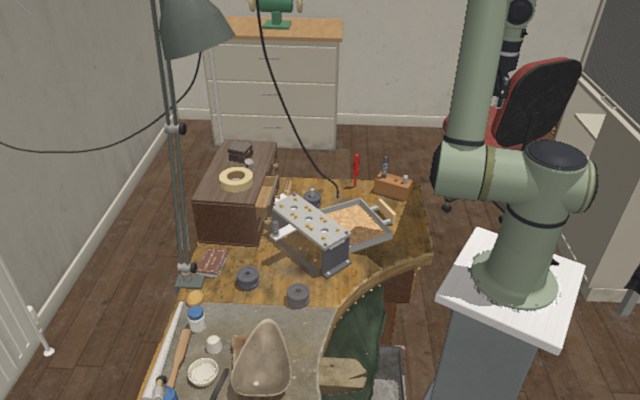

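View pics/side0.png

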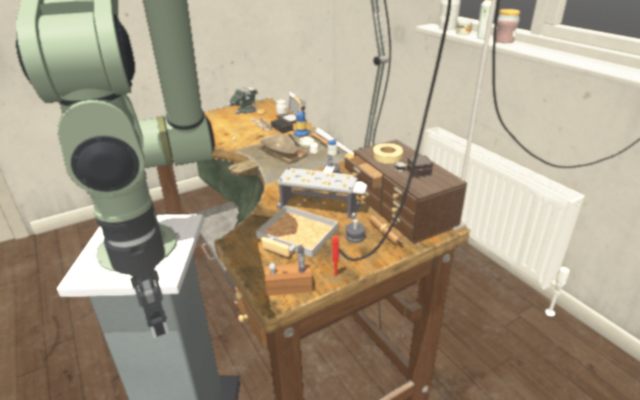

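View pics/wrist0.png

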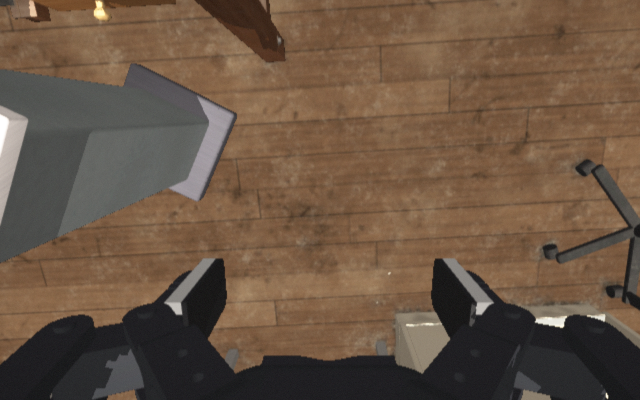

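Run:
```python
from h import *
save(ld("scene0")["image"],"sc_c",(180,140,440,320),3)
save(ld("side0")["image"],"sd_c",(210,130,470,310),3)
```

```text
(no output)
```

View pics/sc_c.png

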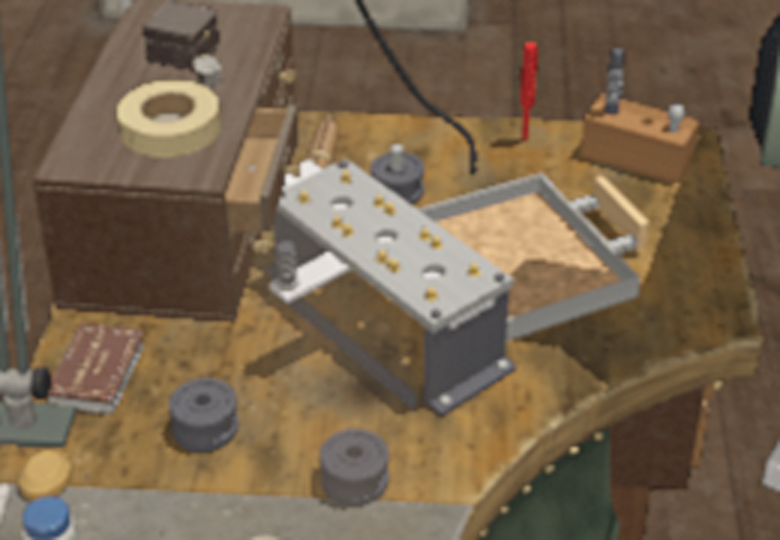

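View pics/sd_c.png

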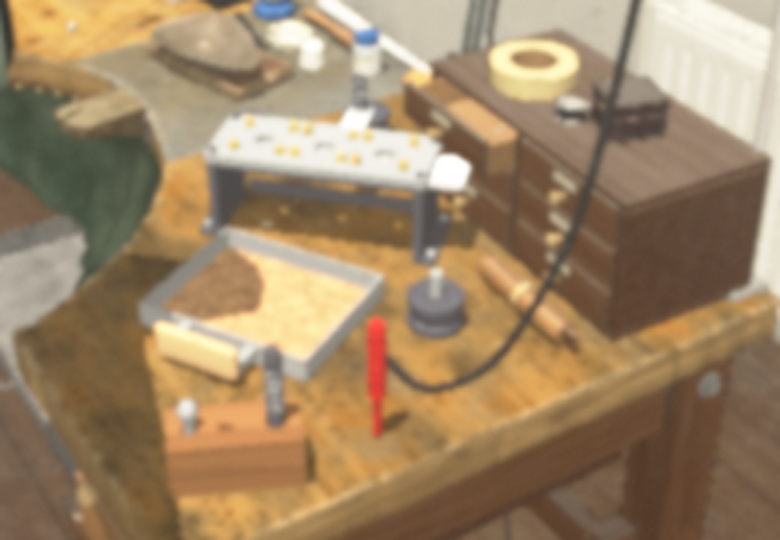

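```bash
cat >> h.py <<'E'
def S(u,v,n="scene0"): return (ld(n),(180+u/3,140+v/3))
def D(u,v,n="side0"): return (ld(n),(210+u/3,130+v/3))
E
python3 - <<'E'
from h import *
P={'seat1':((433,271),(263,139)),'seat2':((387,236),(323,148)),'seat3':((342,203),(385,153)),
'pinTop':((398,148),(436,272)),'drifttop':((617,52),(272,350)),'driftsh':((612,108),(275,420)),'redtop':((530,45),(376,320)),'redbot':((525,137),(377,435)),'handleL':((598,180),(238,372)),'handleR':((645,230),(157,330)),
'traycL':((542,178),(300,370)),'knobtop':((285,245),(365,40))}
for k,(a,b) in P.items():
    X,e=tri([S(*a),D(*b)]); print(k,X.round(0),np.round(e,1))
for k,a in {'rA':(203,400),'rB':(354,453)}.items(): print(k,atz(*S(*a),34).round(0))
for k,b in {'cable':(475,170)}.items(): print(k,atz(*S(*b),0).round(0))
print(atz(*D(390,365),0).round(0))
for k,b in {'clampA':(490,262),'clampB':(570,340)}.items(): print(k,atz(*D(*b),14).round(0))
E
```

```text
seat1 [448. 208.  98.] [0.4 0.3]
seat2 [510. 188.  97.] [0.2 0.2]
seat3 [572. 172.  98.] [0.2 0.2]
pinTop [611.  20.  56.] [0.3 0.3]
drifttop [ 466. -172.  121.] [0. 0.]
driftsh [ 465. -174.   50.] [0.  0.1]
redtop [ 549. -136.  120.] [0.1 0.1]
redbot [ 550. -140.    1.] [0. 0.]
handleL [431. -81.  26.] [0.4 0.4]
handleR [354. -25.  31.] [0.2 0.2]
traycL [486. -66.  15.] [0.7 0.8]
knobtop [547. 302. 156.] [5.1 3.9]
rA [560. 389.  34.]
rB [421. 369.  34.]
cable [564. -57.  -0.]
[566. -45.   0.]
clampA [673.  95.  14.]
clampB [731. -33.  14.]
```

```bash
cat >> h.py <<'E'
def wrap(a): return (a+np.pi)%(2*np.pi)-np.pi
def plan(p,yaw,tip=False,s=None):
    """p = target grasp point world (tool down); prints tool-frame shift/turn from measured pose"""
    from scipy.spatial.transform import Rotation as Ro
    s=s or manip.read_state()
    R0=Ro.from_euler('xyz',s["tcp_rot"]).as_matrix(); e=np.array(s["ee_pos"])
    R1=Ro.from_euler('xyz',[np.pi,0,yaw]).as_matrix()
    T=np.array(p,float)+[0,0,manip.pinch_z]
    d=R0.T@(T-e)
    c=wrap(yaw-s["qpos"][0]+s["qpos"][0]) # yaw
    j1=np.arctan2(T[1],T[0]); j6=j1-yaw+np.pi; j6=(j6+np.pi)%(2*np.pi)-np.pi
    cur=s["qpos"][5]; wy=-(wrap(yaw-s["tcp_rot"][2]))
    dj=j6-cur
    # wz about tool z; long way if j6 wraps
    rv=Ro.from_matrix(R0.T@R1).as_rotvec()
    print("d",d.round(1),"rotvec",rv.round(3),"j6 now",round(cur,2),"target j6",round(j6,2),"dist",round(np.linalg.norm(d)),"rows",int(np.ceil(max(np.linalg.norm(d)/62.5,np.linalg.norm(rv)/.187))))
E
python3 - <<'E'
from h import *
c=ld("wrist0"); print(c["R"].round(3))
plan([480,50,295],1.29)
a,b=ld("scene0"),ld("side0")
# cable: side pixels polyline -> find on scene polyline
sc=[(338,195),(325,183),(300,150),(281,115),(268,70),(260,20),(258,0)]
sp=[]
for p,q in zip(sc[:-1],sc[1:]):
    for t in np.linspace(0,1,10,endpoint=False): sp.append(np.array(p)*(1-t)+np.array(q)*t)
for uv in [(395,240),(408,200),(421,140),(430,90),(438,40),(447,2)]:
    best=min(((max(tri([(a,s),(b,uv)])[1]),tuple(s)) for s in sp)); X,_=tri([(a,best[1]),(b,uv)]); print(uv,X.round(0),round(best[0],1))
E
```

```text
[[ 0.448 -0.894 -0.003]
 [-0.864 -0.434  0.257]
 [-0.231 -0.113 -0.966]]
d [ 451.5 -379.4  -45. ] rotvec [-0.001 -0.001 -0.825] j6 now 1.44 target j6 1.96 dist 591 rows 10
(395, 240) [705. -92.  71.] 0.0
(408, 200) [736. -54. 168.] 0.3
(421, 140) [765. -15. 317.] 1.0
(430, 90) [777.   4. 434.] 0.2
(438, 40) [784.  10. 547.] 0.5
(447, 2) [787.  21. 600.] 12.9
```

jog_arm(commands=[{"dx":45,"dy":-38,"dz":-30,"wz":-0.15},{"dx":90,"dy":-76,"dz":-45,"wz":-0.3},{"dx":140,"dy":-118,"dz":-45,"wz":-0.45},{"dx":190,"dy":-160,"dz":-45,"wz":-0.6},{"dx":235,"dy":-197,"dz":-45,"wz":-0.75},{"dx":280,"dy":-235,"dz":-45,"wz":-0.825},{"dx":325,"dy":-273,"dz":-45,"wz":-0.825},{"dx":370,"dy":-311,"dz":-45,"wz":-0.825},{"dx":415,"dy":-348,"dz":-45,"wz":-0.825},{"dx":451,"dy":-379,"dz":-45,"wz":-0.825},{"dx":451,"dy":-379,"dz":-45,"wz":-0.825}])

```text
invalid input at $.commands[0]: expected keys wx, wy, wz, dx, dy, dz, gripper
```

Run:
```python
from h import *
s=st()
shot("wrist","w1")
```

```text
{'clock': 0.15, 'qpos': [-1.24, 0.327, -0.193, 1.052, 0.0, 1.437], 'ee_pos': [246.474, -491.448, 404.105], 'tcp_rot': [-3.14, -0.0, 0.465], 'wrist_force': [-0.19, -0.471, 0.503], 'finger_gap': 0.997}
```

View pics/w1.png

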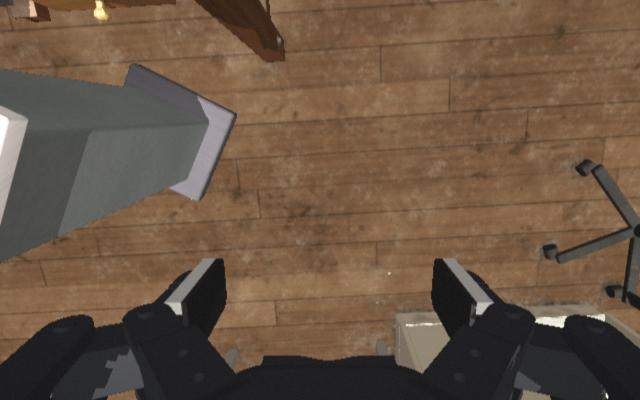

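jog_arm(commands=[{"wx":0,"wy":0,"wz":-0.4,"dx":230,"dy":-195,"dz":-45,"gripper":1},{"wx":0,"wy":0,"wz":-0.4,"dx":230,"dy":-195,"dz":-45,"gripper":1},{"wx":0,"wy":0,"wz":-0.825,"dx":451,"dy":-379,"dz":-45,"gripper":1},{"wx":0,"wy":0,"wz":-0.825,"dx":451,"dy":-379,"dz":-45,"gripper":1},{"wx":0,"wy":0,"wz":-0.825,"dx":451,"dy":-379,"dz":-45,"gripper":1},{"wx":0,"wy":0,"wz":-0.825,"dx":451,"dy":-379,"dz":-45,"gripper":1},{"wx":0,"wy":0,"wz":-0.825,"dx":451,"dy":-379,"dz":-45,"gripper":1},{"wx":0,"wy":0,"wz":-0.825,"dx":451,"dy":-379,"dz":-45,"gripper":1},{"wx":0,"wy":0,"wz":-0.825,"dx":451,"dy":-379,"dz":-45,"gripper":1},{"wx":0,"wy":0,"wz":-0.825,"dx":451,"dy":-379,"dz":-45,"gripper":1},{"wx":0,"wy":0,"wz":-0.825,"dx":451,"dy":-379,"dz":-45,"gripper":1},{"wx":0,"wy":0,"wz":-0.825,"dx":451,"dy":-379,"dz":-45,"gripper":1}])

```text
clock: 1.7
ee_pos: [479.5, 48.9, 449.4]
tcp_rot: [-3.141, 0.001, 1.29]
wrist_force: [0.2, 0.0, -0.8]
finger_gap: 0.999
```

Run:
```python
from h import *
s=st()
shot("wrist","w1")
```

```text
{'clock': 1.7, 'qpos': [-0.052, 0.172, -0.281, 1.118, -0.0, 1.8], 'ee_pos': [479.482, 48.861, 449.403], 'tcp_rot': [-3.141, 0.001, 1.29], 'wrist_force': [0.249, 0.023, -0.807], 'finger_gap': 0.999}
```

View pics/w1.png

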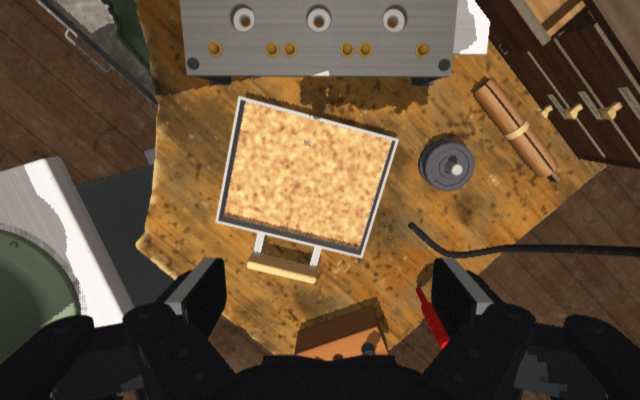

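jog_arm(commands=[{"wx":0,"wy":0,"wz":0,"dx":150,"dy":0,"dz":0,"gripper":1},{"wx":0,"wy":0,"wz":0,"dx":150,"dy":0,"dz":0,"gripper":1},{"wx":0,"wy":0,"wz":0,"dx":150,"dy":0,"dz":0,"gripper":1},{"wx":0,"wy":0,"wz":0,"dx":150,"dy":0,"dz":0,"gripper":1}])

```text
clock: 2.25
ee_pos: [521.7, 193.5, 449.3]
tcp_rot: [-3.141, 0.0, 1.29]
wrist_force: [0.3, -0.6, 1.6]
finger_gap: 0.997
```

Run:
```python
from h import *
s=st()
shot("wrist","w2")
```

```text
{'clock': 2.25, 'qpos': [0.223, 0.314, -0.095, 1.163, -0.0, 2.074], 'ee_pos': [521.664, 193.485, 449.309], 'tcp_rot': [-3.141, 0.0, 1.29], 'wrist_force': [0.305, -0.625, 1.566], 'finger_gap': 0.997}
```

View pics/w2.png

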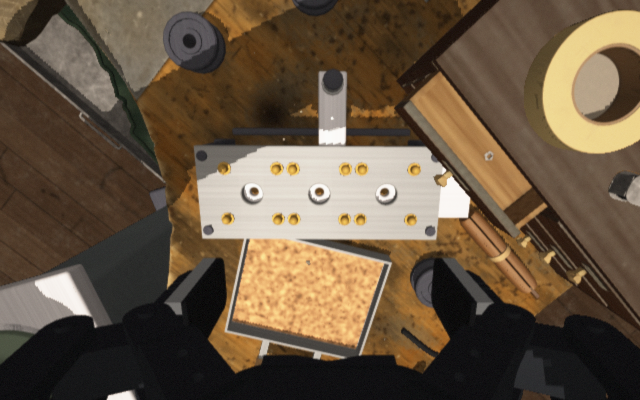

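Run:
```python
from h import *
save(ld("w2")["image"],"w2c",(190,60,450,250),3)
save(ld("w1")["image"],"w1c",(170,0,480,100),2.5)
save(ld("w1")["image"],"w1d",(210,90,480,290),2.9)
```

```text
(no output)
```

View pics/w2c.png

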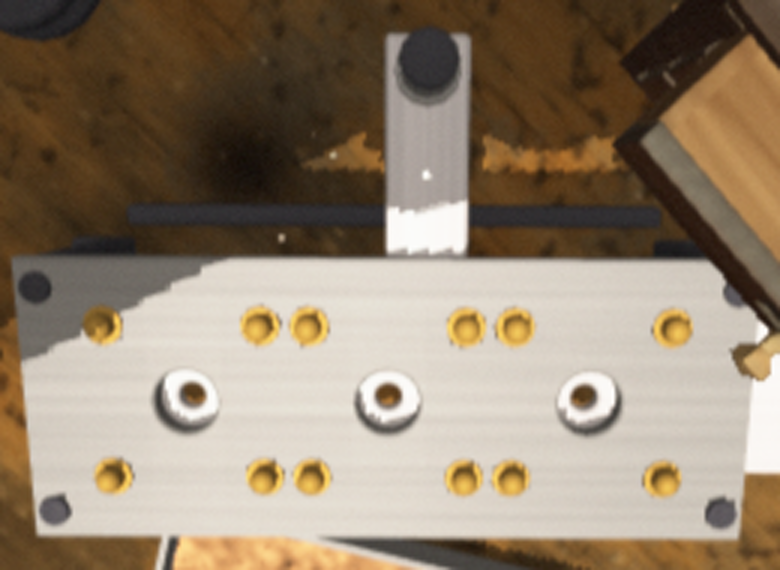

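View pics/w1c.png

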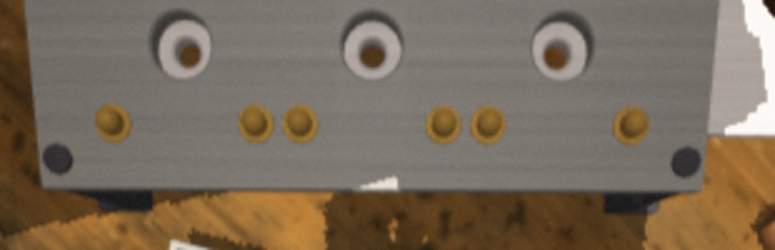

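View pics/w1d.png

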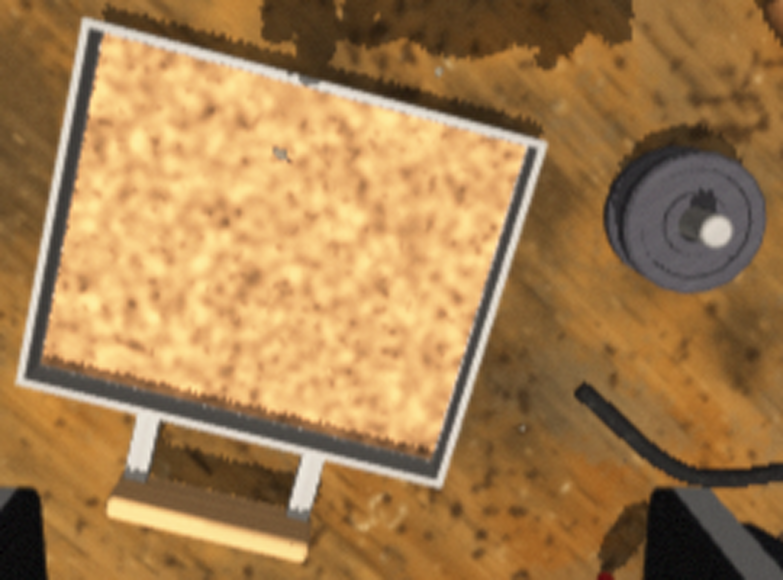

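```bash
cat >> h.py <<'E'
def W(n,crop,sc,u,v): return (ld(n),(crop[0]+u/sc,crop[1]+v/sc))
E
python3 - <<'E'
from h import *
w2=lambda u,v:W("w2",(190,60),3,u,v); w1=lambda u,v:W("w1",(170,0),2.5,u,v); w1d=lambda u,v:W("w1",(210,90),2.9,u,v)
H=[]
for a,b in zip([(187,400),(388,401),(588,402)],[(182,45),(371,46),(561,46)]):
    X,e=tri([w2(*a),w1(*b)]); print('hole',X.round(1),np.round(e,1), atz(*w2(*a),100).round(1),atz(*w1(*b),100).round(1))
    H.append((atz(*w2(*a),100)+atz(*w1(*b),100))/2)
v=H[2]-H[0]; yaw=np.arctan2(v[1],v[0]); print("stand yaw",yaw,np.linalg.norm(v)/2, np.mean(H,0))
ex=np.array([np.cos(yaw),np.sin(yaw),0]);ey=np.array([-ex[1],ex[0],0]);c=np.mean(H,0)
for nm,a,z in [('knob',(428,58),132),('bore1',(193,394),90),('bore2',(388,395),90),('bore3',(584,396),90)]:
    X=atz(*w2(*a),z); print(nm,X.round(1),'stand',((X-c)@ex).round(1),((X-c)@ey).round(1))
T=[atz(*w1d(*p),24) for p in [(86,20),(545,143),(440,486),(20,383)]]
T=np.array(T); tc=T.mean(0); print('tray',T.round(1),tc.round(1),[np.linalg.norm(T[i]-T[(i+1)%4]).round(1) for i in range(4)])
vx=T[1]-T[0]+T[2]-T[3]; ty=np.arctan2(vx[1],vx[0]); vy=T[0]-T[3]+T[1]-T[2]; print('yaw',ty,np.arctan2(-vy[0],vy[1]))
h=tc+111*np.array([np.sin(ty),-np.cos(ty),0]); print('handle pred',h.round(1)); 
for p in [(112,505),(305,557),(120,490),(308,540)]: print(atz(*w1d(*p),42).round(1))
print('tray in stand',((tc-c)@ex).round(1),((tc-c)@ey).round(1), ty-yaw)
print('pin3 top',atz(*w1d(716,231),58).round(1), 'roller top', atz(*w1d(696,220),34).round(1))
for p in [(190,41)]: print('rB',atz(ld("w2"),p,34).round(1))
X,e=tri([(ld("w2"),(401,104)),S(228,183)]);print('drawer corner',X.round(0),np.round(e,1))
st();
E
```

```text
hole [449.6 207.5 100.3] [0. 0.] [449.5 207.5 100. ] [449.6 207.6 100. ]
hole [510.6 189.6 100.1] [0.1 0.2] [510.7 189.5 100. ] [510.5 189.7 100. ]
hole [571.6 171.8 100.6] [0. 0.] [571.6 171.6 100. ] [571.8 171.9 100. ]
stand yaw -0.28469958004095286 63.65009633434545 [510.61398419 189.6374723  100.        ]
knob [549.8 281.8 132. ] stand 11.7 99.5
bore1 [449.2 207.3  90. ] stand -63.9 -0.3
bore2 [510.4 189.4  90. ] stand -0.1 -0.3
bore3 [571.9 171.3  90. ] stand 63.9 -0.4
tray [[408.4 157.7  24. ]
 [564.9  64.8  24. ]
 [489.  -63.4  24. ]
 [332.9  29.7  24. ]] [448.8  47.2  24. ] [np.float64(182.0), np.float64(149.0), np.float64(181.7), np.float64(148.6)]
yaw -0.5365727965160683 -0.5340889806083402
handle pred [392.  -48.2  24. ]
[357.9 -26.3  42. ]
[427.2 -70.7  42. ]
[363.2 -20.9  42. ]
[430.7 -63.6  42. ]
tray in stand -19.3 -154.1 -0.2518732164751154
pin3 top [611.8  20.7  58. ] roller top [612.8  21.1  34. ]
rB [422.5 366.9  34. ]
drawer corner [606. 259. 158.] [24.9  6.6]
{'clock': 2.3, 'qpos': [0.221, 0.313, -0.096, 1.163, -0.001, 2.074], 'ee_pos': [521.36, 192.568, 449.372], 'tcp_rot': [-3.141, 0.001, 1.289], 'wrist_force': [-0.566, 0.211, 0.242], 'finger_gap': 0.999}
```

Run:
```python
from h import *
a=(ld("w2"),(402,104)); b=(ld("w2"),(537,215))
for s in [(255,190),(262,178),(245,232)]:
  X,e=tri([a,S(*s)]);print('A sc',s,X.round(0),np.round(e,1))
for s in [(403,80),(405,85),(440,110)]:
  X,e=tri([a,D(*s)]);print('A sd',s,X.round(0),np.round(e,1))
for s in [(298,110)]:
  X,e=tri([b,S(*s)]);print('B sc',s,X.round(0),np.round(e,1))
for s in [(495,165),(500,170),(517,140)]:
  X,e=tri([b,D(*s)]);print('B sd',s,X.round(0),np.round(e,1))
# finger footprints
plan([549.8,281.8,120],1.286);
```

```text
A sc (255, 190) [599. 252. 150.] [6.9 1.9]
A sc (262, 178) [594. 251. 165.] [3.7 1. ]
A sc (245, 232) [611. 251.  98.] [8.4 2.6]
A sd (403, 80) [595. 249. 141.] [1.  0.2]
A sd (405, 85) [597. 249. 135.] [0.4 0.1]
A sd (440, 110) [620. 248. 102.] [17.6  4.7]
B sc (298, 110) [672. 124. 140.] [18.7  5.1]
B sd (495, 165) [686. 120. 117.] [13.6  3.7]
B sd (500, 170) [690. 117. 112.] [12.   3.3]
B sd (517, 140) [694. 126. 134.] [5.5 1.4]
d [ 93.8   2.6 174.6] rotvec [-0.001  0.001  0.003] j6 now 2.07 target j6 2.33 dist 198 rows 4
```

jog_arm(commands=[{"wx":0,"wy":0,"wz":0,"dx":94,"dy":3,"dz":0,"gripper":0.4},{"wx":0,"wy":0,"wz":0,"dx":94,"dy":3,"dz":50,"gripper":0.4},{"wx":0,"wy":0,"wz":0,"dx":94,"dy":3,"dz":100,"gripper":0.4},{"wx":0,"wy":0,"wz":0,"dx":94,"dy":3,"dz":150,"gripper":0.4},{"wx":0,"wy":0,"wz":0,"dx":94,"dy":3,"dz":174,"gripper":0.4},{"wx":0,"wy":0,"wz":0,"dx":94,"dy":3,"dz":174,"gripper":0.4}])

```text
clock: 3.05
ee_pos: [549.6, 280.4, 273.8]
tcp_rot: [-3.138, 0.003, 1.287]
wrist_force: [-0.5, 0.5, 0.6]
finger_gap: 0.401
```

Run:
```python
from h import *
s=st()
shot("wrist","w3"); plan([549.8,281.8,120],1.286)
```

```text
{'clock': 3.05, 'qpos': [0.352, 0.559, -0.18, 0.837, -0.0, 2.207], 'ee_pos': [549.641, 280.44, 273.842], 'tcp_rot': [-3.138, 0.003, 1.287], 'wrist_force': [-0.457, 0.507, 0.552], 'finger_gap': 0.401}
d [ 0.5 -0.9  1. ] rotvec [-0.001  0.001  0.001] j6 now 2.21 target j6 2.33 dist 1 rows 1
```

View pics/w3.png

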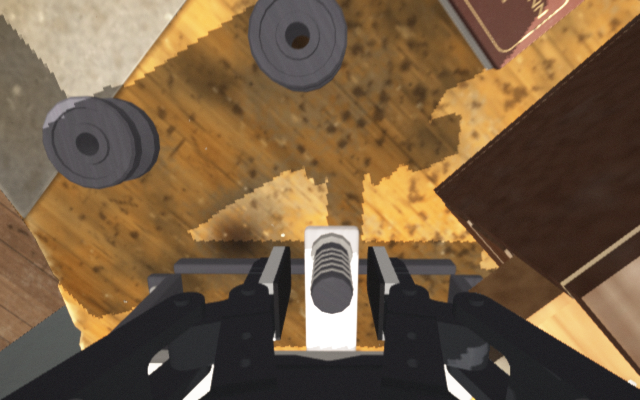

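jog_arm(commands=[{"wx":0,"wy":0,"wz":0,"dx":0,"dy":0,"dz":0,"gripper":0},{"wx":0,"wy":0,"wz":0,"dx":0,"dy":0,"dz":0,"gripper":0},{"wx":0,"wy":0,"wz":0,"dx":0,"dy":0,"dz":0,"gripper":0},{"wx":0,"wy":0,"wz":0,"dx":0,"dy":-15,"dz":0,"gripper":0},{"wx":0,"wy":0,"wz":0,"dx":0,"dy":-28,"dz":0,"gripper":0},{"wx":0,"wy":0,"wz":0,"dx":0,"dy":-33,"dz":0,"gripper":0},{"wx":0,"wy":0,"wz":0,"dx":0,"dy":-36,"dz":0,"gripper":0},{"wx":0,"wy":0,"wz":0,"dx":0,"dy":-36,"dz":0,"gripper":0}], grip_force=40)

```text
clock: 4.1
ee_pos: [517.1, 292.5, 277.7]
tcp_rot: [3.135, -0.0, 1.289]
wrist_force: [3.1, -5.2, 5.0]
finger_gap: 0.172
```

jog_arm(commands=[{"wx":0,"wy":0,"wz":0,"dx":0,"dy":-3,"dz":0,"gripper":0},{"wx":0,"wy":0,"wz":0,"dx":0,"dy":-3,"dz":0,"gripper":0}])

```text
clock: 4.35
ee_pos: [516.2, 292.8, 277.8]
tcp_rot: [3.13, 0.0, 1.288]
wrist_force: [10.3, -7.0, -0.7]
finger_gap: 0.171
```

jog_arm(commands=[{"wx":0,"wy":0,"wz":0,"dx":0,"dy":3,"dz":0,"gripper":0.4},{"wx":0,"wy":0,"wz":0,"dx":0,"dy":3,"dz":0,"gripper":0.4},{"wx":0,"wy":0,"wz":0,"dx":0,"dy":3,"dz":-60,"gripper":0.4},{"wx":0,"wy":0,"wz":0,"dx":-40,"dy":3,"dz":-120,"gripper":0.4},{"wx":0,"wy":0,"wz":0,"dx":-90,"dy":0,"dz":-172,"gripper":0.4},{"wx":0,"wy":0,"wz":0,"dx":-90,"dy":0,"dz":-172,"gripper":0.4},{"wx":0,"wy":0,"wz":0,"dx":-90,"dy":0,"dz":-172,"gripper":0.4}])

```text
clock: 5.22
ee_pos: [487.8, 207.1, 448.3]
tcp_rot: [3.14, -0.002, 1.289]
wrist_force: [-0.6, -0.4, -0.6]
finger_gap: 0.399
```

Run:
```python
from h import *
s=st()
shot("wrist","w4");w3=ld("w3")
for p in [(91,143),(298,37)]: print(atz(w3,p,34).round(1))
plan([392,-48.2,150],2.606)
```

```text
{'clock': 5.225, 'qpos': [0.262, 0.263, -0.168, 1.139, 0.001, 2.115], 'ee_pos': [487.845, 207.126, 448.321], 'tcp_rot': [3.14, -0.002, 1.289], 'wrist_force': [-0.623, -0.366, -0.558], 'finger_gap': 0.399}
[424.1 367.5  34. ]
[561.9 388.1  34. ]
d [-272.4  -21.1  142.1] rotvec [-0.000e+00 -1.000e-03 -1.316e+00] j6 now 2.11 target j6 0.41 dist 308 rows 8
```

View pics/w4.png

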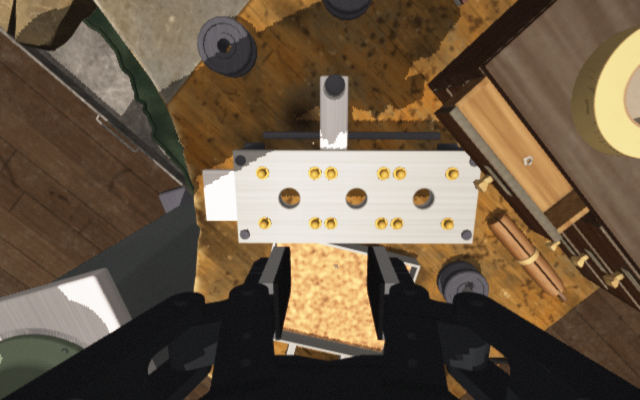

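jog_arm(commands=[{"wx":0,"wy":0,"wz":-0.65,"dx":-136,"dy":-10,"dz":20,"gripper":0.28},{"wx":0,"wy":0,"wz":-0.65,"dx":-136,"dy":-10,"dz":20,"gripper":0.28},{"wx":0,"wy":0,"wz":-0.65,"dx":-136,"dy":-10,"dz":20,"gripper":0.28},{"wx":0,"wy":0,"wz":-1.316,"dx":-272,"dy":-21,"dz":142,"gripper":0.28},{"wx":0,"wy":0,"wz":-1.316,"dx":-272,"dy":-21,"dz":142,"gripper":0.28},{"wx":0,"wy":0,"wz":-1.316,"dx":-272,"dy":-21,"dz":142,"gripper":0.28},{"wx":0,"wy":0,"wz":-1.316,"dx":-272,"dy":-21,"dz":142,"gripper":0.28},{"wx":0,"wy":0,"wz":-1.316,"dx":-272,"dy":-21,"dz":142,"gripper":0.28}])

```text
clock: 6.28
ee_pos: [391.3, -48.0, 302.9]
tcp_rot: [-3.141, -0.006, 2.608]
wrist_force: [0.1, 0.0, -1.5]
finger_gap: 0.28
```

Run:
```python
from h import *
s=st()
shot("wrist","w5")
plan([392,-48.2,34],2.606)
for p in [[392,-48.2,42],[355,-26,42],[429,-70,42]]: print(proj(ld("w5"),p))
```

```text
{'clock': 6.275, 'qpos': [-0.31, 0.154, -0.717, 0.706, 0.001, 0.223], 'ee_pos': [391.29, -48.025, 302.889], 'tcp_rot': [-3.141, -0.006, 2.608], 'wrist_force': [0.143, 0.036, -1.479], 'finger_gap': 0.28}
d [-1.000e+00 -1.000e-01  1.146e+02] rotvec [-0.001 -0.005  0.004] j6 now 0.22 target j6 0.41 dist 115 rows 2
[328.78815834 215.46925819]
[329.24479    153.44116037]
[328.84141503 271.89572508]
```

View pics/w5.png

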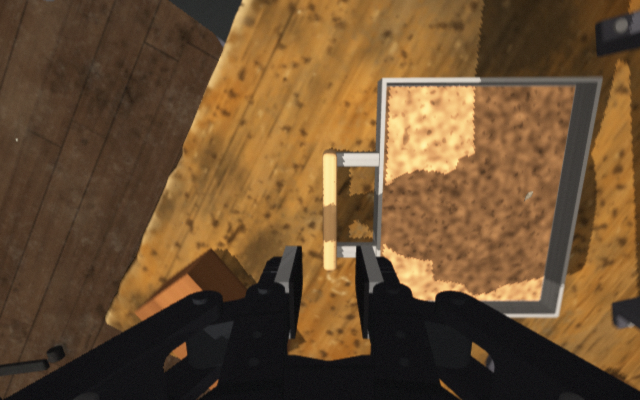

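jog_arm(commands=[{"wx":0,"wy":0,"wz":0,"dx":-1,"dy":0,"dz":60,"gripper":0.28},{"wx":0,"wy":0,"wz":0,"dx":-1,"dy":0,"dz":100,"gripper":0.28},{"wx":0,"wy":0,"wz":0,"dx":-1,"dy":0,"dz":113,"gripper":0.28},{"wx":0,"wy":0,"wz":0,"dx":-1,"dy":0,"dz":113,"gripper":0.28},{"wx":0,"wy":0,"wz":0,"dx":-1,"dy":0,"dz":113,"gripper":0},{"wx":0,"wy":0,"wz":0,"dx":-1,"dy":0,"dz":113,"gripper":0},{"wx":0,"wy":0,"wz":0,"dx":-1,"dy":0,"dz":113,"gripper":0}], grip_force=50)

```text
clock: 7.2
ee_pos: [393.2, -48.7, 193.0]
tcp_rot: [3.141, 0.0, 2.606]
wrist_force: [-0.3, 1.1, -3.0]
finger_gap: 0.102
```

Run:
```python
from h import *
s=st()
plan([437.2,-61,34],2.857)
plan([472.4,59,34],2.857)
```

```text
{'clock': 7.2, 'qpos': [-0.31, 0.352, -0.84, 0.378, 0.0, 0.226], 'ee_pos': [393.219, -48.657, 193.019], 'tcp_rot': [3.141, 0.0, 2.606], 'wrist_force': [-0.317, 1.082, -2.969], 'finger_gap': 0.102}
d [-44.1  11.8   4.3] rotvec [ 0.     0.    -0.251] j6 now 0.23 target j6 0.15 dist 46 rows 2
d [-13.1 133.    4.4] rotvec [ 0.     0.    -0.251] j6 now 0.23 target j6 0.41 dist 134 rows 3
```

jog_arm(commands=[{"wx":0,"wy":0,"wz":-0.08,"dx":-15,"dy":4,"dz":0,"gripper":0},{"wx":0,"wy":0,"wz":-0.17,"dx":-30,"dy":8,"dz":0,"gripper":0},{"wx":0,"wy":0,"wz":-0.251,"dx":-44,"dy":12,"dz":0,"gripper":0},{"wx":0,"wy":0,"wz":-0.251,"dx":-44,"dy":12,"dz":0,"gripper":0},{"wx":0,"wy":0,"wz":-0.251,"dx":-38,"dy":36,"dz":0,"gripper":0},{"wx":0,"wy":0,"wz":-0.251,"dx":-32,"dy":60,"dz":0,"gripper":0},{"wx":0,"wy":0,"wz":-0.251,"dx":-26,"dy":84,"dz":0,"gripper":0},{"wx":0,"wy":0,"wz":-0.251,"dx":-20,"dy":107,"dz":0,"gripper":0},{"wx":0,"wy":0,"wz":-0.251,"dx":-16,"dy":121,"dz":0,"gripper":0},{"wx":0,"wy":0,"wz":-0.251,"dx":-13.5,"dy":131,"dz":0,"gripper":0},{"wx":0,"wy":0,"wz":-0.251,"dx":-13.5,"dy":131,"dz":0,"gripper":0}])

```text
clock: 8.57
ee_pos: [471.7, 57.5, 192.7]
tcp_rot: [3.14, -0.0, 2.857]
wrist_force: [-0.4, 1.5, -2.8]
finger_gap: 0.103
```

Run:
```python
from h import *
s=st()
shot("wrist","w6")
plan([472.4,59,34],2.857)
```

```text
{'clock': 8.575, 'qpos': [-0.034, 0.457, -0.643, 0.47, 0.001, 0.25], 'ee_pos': [471.664, 57.548, 192.685], 'tcp_rot': [3.14, -0.0, 2.857], 'wrist_force': [-0.364, 1.502, -2.813], 'finger_gap': 0.103}
d [-0.3  1.9  4. ] rotvec [ 0.001 -0.    -0.   ] j6 now 0.25 target j6 0.41 dist 4 rows 1
```

View pics/w6.png

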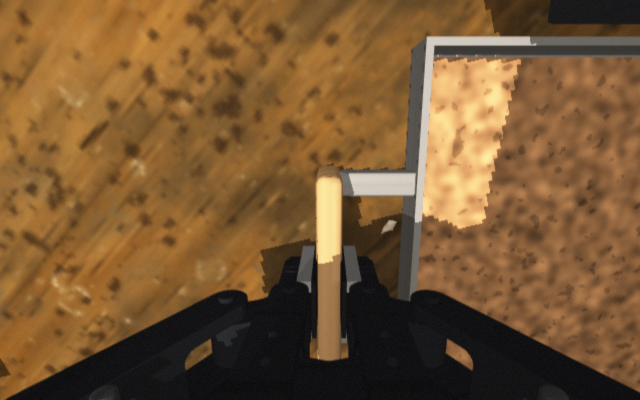

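jog_arm(commands=[{"wx":0,"wy":0,"wz":0,"dx":0,"dy":2,"dz":0,"gripper":0},{"wx":0,"wy":0,"wz":0,"dx":0,"dy":4,"dz":0,"gripper":0},{"wx":0,"wy":0,"wz":0,"dx":0,"dy":4,"dz":0,"gripper":0}])

```text
clock: 9.0
ee_pos: [472.2, 59.7, 192.6]
tcp_rot: [-3.137, -0.001, 2.855]
wrist_force: [-3.4, -6.4, -0.1]
finger_gap: 0.104
```

jog_arm(commands=[{"wx":0,"wy":0,"wz":0,"dx":0,"dy":-3,"dz":0,"gripper":0.28},{"wx":0,"wy":0,"wz":0,"dx":0,"dy":-3,"dz":0,"gripper":0.28},{"wx":0,"wy":0,"wz":0,"dx":0,"dy":-3,"dz":-60,"gripper":0.28},{"wx":0,"wy":0,"wz":0,"dx":0,"dy":-3,"dz":-120,"gripper":0.8}])

```text
clock: 9.5
ee_pos: [471.8, 58.0, 313.6]
tcp_rot: [3.141, -0.002, 2.857]
wrist_force: [1.6, 0.2, 0.2]
finger_gap: 0.483
```

Run:
```python
from h import *
s=st()
c=ld("w1")
for p in [(410,225),(430,240),(460,252),(520,248)]: print('cable z0',atz(c,p,4).round(0))
plan([612,21,150],2.857)
```

```text
{'clock': 9.5, 'qpos': [-0.033, 0.278, -0.516, 0.778, 0.001, 0.252], 'ee_pos': [471.761, 58.013, 313.649], 'tcp_rot': [3.141, -0.002, 2.857], 'wrist_force': [1.593, 0.177, 0.186], 'finger_gap': 0.483}
cable z0 [559. -46.   4.]
cable z0 [579. -73.   4.]
cable z0 [ 613. -100.    4.]
cable z0 [ 688. -116.    4.]
d [-145.     3.9    8.7] rotvec [ 0.    -0.002 -0.   ] j6 now 0.25 target j6 0.32 dist 145 rows 3
```

jog_arm(commands=[{"wx":0,"wy":0,"wz":0,"dx":-145,"dy":4,"dz":9,"gripper":0.85},{"wx":0,"wy":0,"wz":0,"dx":-145,"dy":4,"dz":9,"gripper":0.85},{"wx":0,"wy":0,"wz":0,"dx":-145,"dy":4,"dz":9,"gripper":0.85},{"wx":0,"wy":0,"wz":0,"dx":-145,"dy":4,"dz":9,"gripper":0.85}])

```text
clock: 10.0
ee_pos: [613.3, 20.6, 303.2]
tcp_rot: [3.141, 0.0, 2.856]
wrist_force: [-0.3, 1.0, -1.6]
finger_gap: 0.848
```

Run:
```python
from h import *
s=st()
shot("wrist","w7")
print(proj(ld("w7"),[612,21,34]),proj(ld("w7"),[612,21,58]))
```

```text
{'clock': 10.0, 'qpos': [-0.087, 0.522, -0.161, 0.888, 0.0, 0.199], 'ee_pos': [613.309, 20.613, 303.214], 'tcp_rot': [3.141, 0.0, 2.856], 'wrist_force': [-0.256, 0.951, -1.558], 'finger_gap': 0.848}
[327.80829706 207.21943029] [327.78873756 216.70142716]
```

View pics/w7.png

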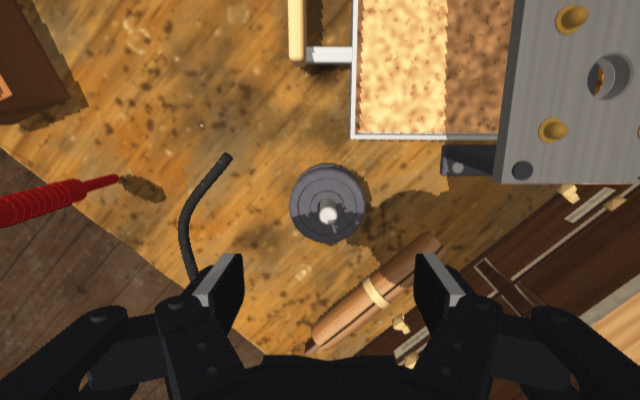

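Run:
```python
from h import *
c=ld("w7")
for p in [(440,240),(415,245),(307,340),(420,235)]: print(atz(c,p,24).round(0))
plan([612,21,20],2.857)
```

```text
[664.  96.  24.]
[663.  76.  24.]
[720. -29.  24.]
[656.  82.  24.]
d [-1.000e-01 -1.000e-01  1.285e+02] rotvec [ 0.    -0.001 -0.   ] j6 now 0.2 target j6 0.32 dist 128 rows 3
```

jog_arm(commands=[{"wx":0,"wy":0,"wz":0,"dx":0,"dy":0,"dz":60,"gripper":0.85},{"wx":0,"wy":0,"wz":0,"dx":0,"dy":0,"dz":105,"gripper":0.85},{"wx":0,"wy":0,"wz":0,"dx":0,"dy":0,"dz":128,"gripper":0.85},{"wx":0,"wy":0,"wz":0,"dx":0,"dy":0,"dz":128,"gripper":0.85},{"wx":0,"wy":0,"wz":0,"dx":0,"dy":0,"dz":128,"gripper":0.5},{"wx":0,"wy":0,"wz":0,"dx":0,"dy":0,"dz":128,"gripper":0.5},{"wx":0,"wy":0,"wz":0,"dx":0,"dy":0,"dz":128,"gripper":0.5}], grip_force=60)

```text
clock: 10.92
ee_pos: [612.7, 21.2, 177.6]
tcp_rot: [3.141, 0.002, 2.857]
wrist_force: [-2.1, 1.2, 6.9]
finger_gap: 0.649
```

jog_arm(commands=[{"wx":0,"wy":0,"wz":0,"dx":0,"dy":0,"dz":-30,"gripper":0.3},{"wx":0,"wy":0,"wz":0,"dx":0,"dy":0,"dz":-80,"gripper":0.3},{"wx":0,"wy":0,"wz":0,"dx":0,"dy":0,"dz":-130,"gripper":0.3},{"wx":0,"wy":0,"wz":0,"dx":0,"dy":0,"dz":-170,"gripper":0.3},{"wx":0,"wy":0,"wz":0,"dx":0,"dy":0,"dz":-170,"gripper":0.3}])

```text
clock: 11.55
ee_pos: [613.4, 21.0, 349.2]
tcp_rot: [3.14, 0.007, 2.857]
wrist_force: [0.8, 0.3, -6.9]
finger_gap: 0.647
```

Run:
```python
from h import *
s=st()
shot("wrist","w8")
plan([571.8,171.8,160],2.857)
plan([571.8,171.8,124],2.857)
```

```text
{'clock': 11.55, 'qpos': [-0.086, 0.479, -0.105, 0.979, 0.0, 0.199], 'ee_pos': [613.418, 20.995, 349.163], 'tcp_rot': [3.14, 0.007, 2.857], 'wrist_force': [0.812, 0.323, -6.904], 'finger_gap': 0.647}
d [ 81.5 133.3  31.6] rotvec [ 0.001  0.002 -0.   ] j6 now 0.2 target j6 0.58 dist 159 rows 3
d [ 81.5 133.2  67.6] rotvec [ 0.001  0.002 -0.   ] j6 now 0.2 target j6 0.58 dist 170 rows 3
```

View pics/w8.png

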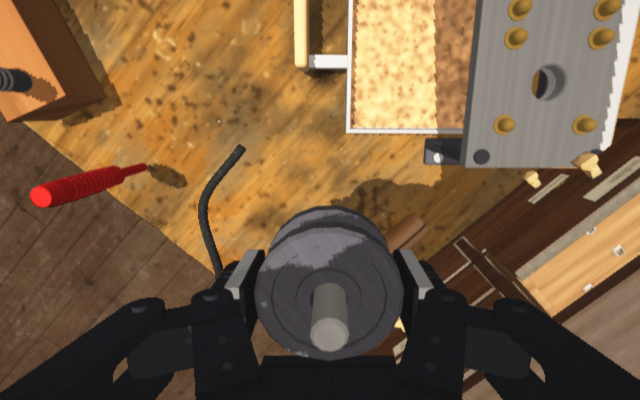

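jog_arm(commands=[{"wx":0,"wy":0,"wz":0,"dx":40,"dy":66,"dz":0,"gripper":0.3},{"wx":0,"wy":0,"wz":0,"dx":81.5,"dy":133,"dz":0,"gripper":0.3},{"wx":0,"wy":0,"wz":0,"dx":81.5,"dy":133,"dz":0,"gripper":0.3},{"wx":0,"wy":0,"wz":0,"dx":81.5,"dy":133,"dz":30,"gripper":0.3},{"wx":0,"wy":0,"wz":0,"dx":81.5,"dy":133,"dz":48,"gripper":0.3},{"wx":0,"wy":0,"wz":0,"dx":81.5,"dy":133,"dz":48,"gripper":0.3}])

```text
clock: 12.35
ee_pos: [569.3, 171.4, 293.5]
tcp_rot: [-3.138, -0.007, 2.857]
wrist_force: [0.3, -0.2, -4.3]
finger_gap: 0.647
```

Run:
```python
from h import *
s=st()
c=shot("wrist","w9")
plan([571.8,171.8,124],2.857)
e=np.array(s["ee_pos"])
for z in (0,34,58): print(proj(c,[571.8,171.8,e[2]-154.7-23+z]), proj(c,[e[0],e[1],e[2]-154.7-23+z]))
```

```text
{'clock': 12.35, 'qpos': [0.168, 0.503, -0.222, 0.855, 0.0, 0.453], 'ee_pos': [569.316, 171.371, 293.48], 'tcp_rot': [-3.138, -0.007, 2.857], 'wrist_force': [0.294, -0.163, -4.32], 'finger_gap': 0.647}
d [-1.5  0.9 16.4] rotvec [-0.002 -0.005 -0.   ] j6 now 0.45 target j6 0.58 dist 16 rows 1
[331.6399993  268.18645451] [329.27006715 263.69484578]
[332.19738346 306.84635235] [329.21620026 301.36269892]
[332.80237105 348.80800153] [329.15762215 342.32500158]
```

View pics/w9.png

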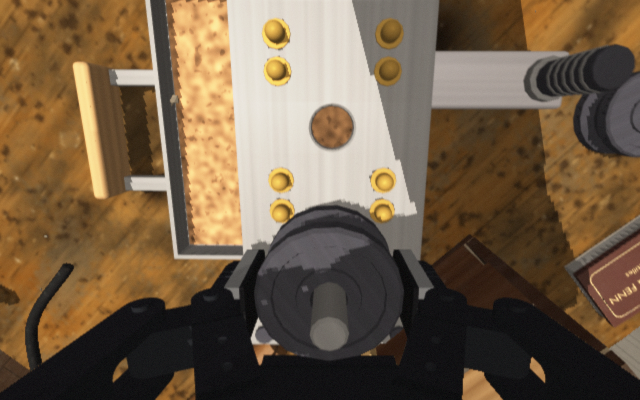

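Run:
```python
from h import *
c=ld("w9")
print(proj(c,[510.6,189.6,100]))
ex=np.array([.9598,-.2809,0]);ey=np.array([.2809,.9598,0]);C=np.array([510.6,189.6,110.])
for sx,sy in [(24.4,24.4),(24.4,-24.4),(64-24.4,24.4),(64-24.4,-24.4),(-24.4,24.4),(-24.4,-24.4)]: print(sx,sy,proj(c,C+sx*ex+sy*ey).round(1))
s=st(); save(c["image"],"w9c",(220,180,440,380),3.5)
```

```text
[331.52770869 127.40774244]
24.4 24.4 [385.2 183. ]
24.4 -24.4 [277.9 183. ]
39.6 24.4 [383.8 215.2]
39.6 -24.4 [279.1 215.1]
-24.4 24.4 [390.   68.3]
-24.4 -24.4 [273.7  68.4]
{'clock': 12.4, 'qpos': [0.168, 0.501, -0.22, 0.855, 0.0, 0.453], 'ee_pos': [570.19, 171.369, 295.102], 'tcp_rot': [-3.139, -0.005, 2.857], 'wrist_force': [0.192, 0.101, -4.245], 'finger_gap': 0.647}
```

View pics/w9c.png

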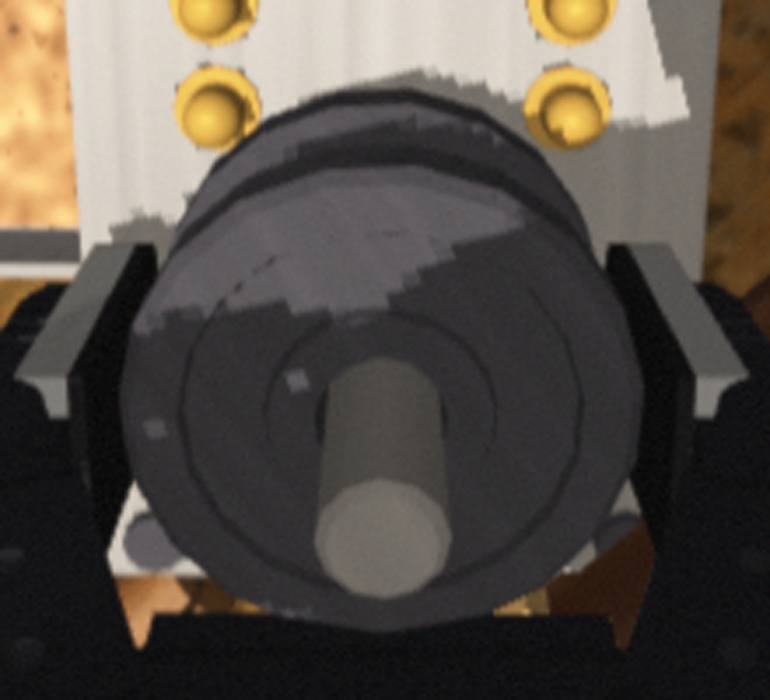

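Run:
```python
from h import *
from scipy.optimize import least_squares
c=ld("w9"); s=np.array([569.316,171.371,293.48])
tx=np.array([np.cos(2.857),np.sin(2.857),0])
for uv,rel in [((329.4,334.3),58),((328.9,293),34)]:
  for b in (20,23,26):
    X=atz(c,uv,s[2]-154.7-b+rel); print(rel,b,((X-s)@tx).round(2),X.round(1))
# reference: pick view w7 same calc on bench
```

```text
58 20 4.86 [564.7 172.8 176.8]
58 23 2.77 [566.7 172.2 173.8]
58 26 0.69 [568.7 171.6 170.8]
34 20 5.05 [564.4 172.7 152.8]
34 23 3.42 [566.  172.2 149.8]
34 26 1.78 [567.6 171.8 146.8]
```

jog_arm(commands=[{"wx":0,"wy":0,"wz":0,"dx":0,"dy":0,"dz":0,"gripper":0.3},{"wx":0,"wy":0,"wz":0,"dx":0,"dy":0,"dz":0,"gripper":0.3}])

```text
clock: 12.65
ee_pos: [571.8, 171.4, 298.4]
tcp_rot: [3.141, 0.001, 2.856]
wrist_force: [1.0, -0.2, -5.7]
finger_gap: 0.651
```

```bash
cat >> h.py <<'E'
def avg(n=6):
    E=[];
    for i in range(n):
        manip.camera("wrist"); s=manip.read_state(); E.append(list(s["ee_pos"])+list(np.array(s["tcp_rot"])%(2*np.pi)))
    E=np.array(E); print("avg",E.mean(0).round(3),"sd",E.std(0).round(3)); s=dict(s); s["ee_pos"]=E.mean(0)[:3]; s["tcp_rot"]=E.mean(0)[3:]; 
    return s
E
python3 - <<'E'
from h import *
s=avg(4); plan([572.3,171.7,123],2.857,s=s)
E
```

```text
avg [5.71642e+02 1.71460e+02 2.98297e+02 3.14100e+00 1.00000e-03 2.85700e+00] sd [0.074 0.021 0.088 0.    0.    0.   ]
d [-0.5  0.4 20.6] rotvec [ 0.001  0.001 -0.   ] j6 now 0.45 target j6 0.58 dist 21 rows 1
```

jog_arm(commands=[{"wx":0,"wy":0,"wz":0,"dx":-0.5,"dy":0.4,"dz":8,"gripper":0.3},{"wx":0,"wy":0,"wz":0,"dx":-0.5,"dy":0.4,"dz":14,"gripper":0.3},{"wx":0,"wy":0,"wz":0,"dx":-0.5,"dy":0.4,"dz":18,"gripper":0.3},{"wx":0,"wy":0,"wz":0,"dx":-0.5,"dy":0.4,"dz":21,"gripper":0.3},{"wx":0,"wy":0,"wz":0,"dx":-0.5,"dy":0.4,"dz":21,"gripper":0.3},{"wx":0,"wy":0,"wz":0,"dx":-0.5,"dy":0.4,"dz":21,"gripper":0.3}])

```text
clock: 13.6
ee_pos: [571.7, 171.8, 277.6]
tcp_rot: [-3.141, 0.0, 2.857]
wrist_force: [-5.8, -1.8, 5.9]
finger_gap: 0.649
```

jog_arm(commands=[{"wx":0,"wy":0,"wz":0,"dx":0,"dy":0,"dz":0,"gripper":0.85},{"wx":0,"wy":0,"wz":0,"dx":0,"dy":0,"dz":0,"gripper":0.85},{"wx":0,"wy":0,"wz":0,"dx":0,"dy":0,"dz":0,"gripper":0.85},{"wx":0,"wy":0,"wz":0,"dx":0,"dy":0,"dz":-60,"gripper":0.85},{"wx":0,"wy":0,"wz":0,"dx":0,"dy":0,"dz":-120,"gripper":0.85},{"wx":0,"wy":0,"wz":0,"dx":-70,"dy":0,"dz":-120,"gripper":0.85},{"wx":0,"wy":0,"wz":0,"dx":-70,"dy":0,"dz":-120,"gripper":0.85},{"wx":0,"wy":0,"wz":0,"dx":-70,"dy":0,"dz":-120,"gripper":0.85}])

```text
clock: 14.6
ee_pos: [639.3, 151.8, 395.5]
tcp_rot: [-3.141, -0.002, 2.856]
wrist_force: [-0.5, 0.2, -0.7]
finger_gap: 0.85
```

Run:
```python
from h import *
s=st()
c=shot("wrist","w10")
for z in (100,134,158): print(proj(c,[571.8,171.8,z]))
```

```text
{'clock': 14.6, 'qpos': [0.121, 0.535, 0.108, 1.146, 0.0, 0.406], 'ee_pos': [639.263, 151.806, 395.512], 'tcp_rot': [-3.141, -0.002, 2.856], 'wrist_force': [-0.539, 0.18, -0.702], 'finger_gap': 0.85}
[328.45298673 109.32659737]
[328.46140563 108.31779327]
[328.46901724 107.40572528]
```

View pics/w10.png

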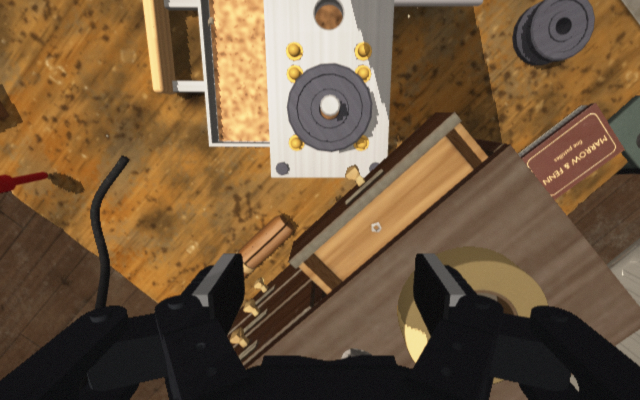

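Run:
```python
from h import *
c=ld("w10")
print('A',atz(c,(563.5,27),34).round(1)); print('book',[atz(c,p,20).round(0) for p in [(527,160),(588,104),(530,190)]])
print('lampbase',[atz(*S(*p),10).round(0) for p in [(72,410),(65,445),(0,440)]],'lampjoint',atz(*S(40,385),40).round(0))
plan([562,388,150],2.857)
```

```text
A [562.1 389.7  34. ]
book [array([674., 350.,  20.]), array([636., 414.,  20.]), array([705., 349.,  20.])]
lampbase [array([662., 442.,  10.]), array([638., 474.,  10.]), array([687., 500.,  10.])] lampjoint [680. 455.  40.]
d [139.6 204.9  91.1] rotvec [-0.001 -0.002 -0.   ] j6 now 0.41 target j6 0.89 dist 264 rows 5
```

jog_arm(commands=[{"wx":0,"wy":0,"wz":0,"dx":62,"dy":0,"dz":0,"gripper":0.85},{"wx":0,"wy":0,"wz":0,"dx":124,"dy":0,"dz":0,"gripper":0.85},{"wx":0,"wy":0,"wz":0,"dx":139,"dy":60,"dz":0,"gripper":0.85},{"wx":0,"wy":0,"wz":0,"dx":139,"dy":122,"dz":0,"gripper":0.85},{"wx":0,"wy":0,"wz":0,"dx":139,"dy":184,"dz":0,"gripper":0.85},{"wx":0,"wy":0,"wz":0,"dx":139,"dy":205,"dz":50,"gripper":0.85},{"wx":0,"wy":0,"wz":0,"dx":139,"dy":205,"dz":91,"gripper":0.85},{"wx":0,"wy":0,"wz":0,"dx":139,"dy":205,"dz":91,"gripper":0.85},{"wx":0,"wy":0,"wz":0,"dx":139,"dy":205,"dz":91,"gripper":0.85}])

```text
clock: 15.78
ee_pos: [563.2, 388.0, 307.4]
tcp_rot: [3.141, 0.001, 2.857]
wrist_force: [0.6, 1.1, 0.9]
finger_gap: 0.85
```

Run:
```python
from h import *
s=st()
c=shot("wrist","w11")
print(proj(c,[562,389,34]))
```

```text
{'clock': 15.775, 'qpos': [0.495, 0.642, 0.065, 0.992, 0.0, 0.78], 'ee_pos': [563.224, 388.018, 307.39], 'tcp_rot': [3.141, 0.001, 2.857], 'wrist_force': [0.621, 1.076, 0.882], 'finger_gap': 0.85}
[328.46093392 205.4603941 ]
```

View pics/w11.png

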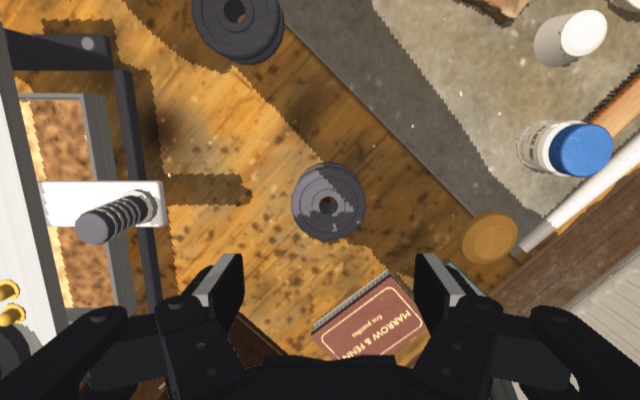

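Run:
```python
from h import *
plan([561.5,389.1,23],2.857); c=ld("w11"); print('B',atz(c,(235,11),34).round(1))
```

```text
d [2.700e+00 1.000e-01 1.305e+02] rotvec [ 0.002  0.002 -0.   ] j6 now 0.78 target j6 0.89 dist 131 rows 3
B [422.5 367.9  34. ]
```

jog_arm(commands=[{"wx":0,"wy":0,"wz":0,"dx":2,"dy":0,"dz":60,"gripper":0.85},{"wx":0,"wy":0,"wz":0,"dx":2,"dy":0,"dz":105,"gripper":0.85},{"wx":0,"wy":0,"wz":0,"dx":2,"dy":0,"dz":129,"gripper":0.85},{"wx":0,"wy":0,"wz":0,"dx":2,"dy":0,"dz":129,"gripper":0.85},{"wx":0,"wy":0,"wz":0,"dx":2,"dy":0,"dz":129,"gripper":0.3},{"wx":0,"wy":0,"wz":0,"dx":2,"dy":0,"dz":129,"gripper":0.3},{"wx":0,"wy":0,"wz":0,"dx":2,"dy":0,"dz":129,"gripper":0.3},{"wx":0,"wy":0,"wz":0,"dx":2,"dy":0,"dz":129,"gripper":0.3}])

```text
clock: 16.82
ee_pos: [562.9, 389.4, 180.0]
tcp_rot: [3.137, 0.004, 2.857]
wrist_force: [-0.1, 0.8, 6.8]
finger_gap: 0.648
```

jog_arm(commands=[{"wx":0,"wy":0,"wz":0,"dx":0,"dy":0,"dz":-30,"gripper":0.3},{"wx":0,"wy":0,"wz":0,"dx":0,"dy":0,"dz":-80,"gripper":0.3},{"wx":0,"wy":0,"wz":0,"dx":0,"dy":0,"dz":-130,"gripper":0.3},{"wx":0,"wy":0,"wz":0,"dx":0,"dy":0,"dz":-185,"gripper":0.3},{"wx":0,"wy":0,"wz":0,"dx":0,"dy":-30,"dz":-185,"gripper":0.3},{"wx":0,"wy":0,"wz":0,"dx":0,"dy":-60,"dz":-185,"gripper":0.3},{"wx":0,"wy":0,"wz":0,"dx":0,"dy":-60,"dz":-185,"gripper":0.3},{"wx":0,"wy":0,"wz":0,"dx":0,"dy":-60,"dz":-185,"gripper":0.3}])

```text
clock: 17.82
ee_pos: [544.6, 331.0, 362.0]
tcp_rot: [3.141, 0.0, 2.857]
wrist_force: [-0.4, -0.7, -4.3]
finger_gap: 0.646
```

Run:
```python
from h import *
s=st()
plan([510.7,189.6,170],2.857)
```

```text
{'clock': 17.825, 'qpos': [0.43, 0.516, -0.01, 1.044, 0.0, 0.715], 'ee_pos': [544.625, 331.011, 361.952], 'tcp_rot': [3.141, 0.0, 2.857], 'wrist_force': [-0.435, -0.696, -4.346], 'finger_gap': 0.646}
d [  -7.2 -145.3   37.2] rotvec [ 0.001  0.    -0.   ] j6 now 0.72 target j6 0.64 dist 150 rows 3
```

jog_arm(commands=[{"wx":0,"wy":0,"wz":0,"dx":-4,"dy":-60,"dz":0,"gripper":0.3},{"wx":0,"wy":0,"wz":0,"dx":-8,"dy":-120,"dz":0,"gripper":0.3},{"wx":0,"wy":0,"wz":0,"dx":-8.5,"dy":-145,"dz":15,"gripper":0.3},{"wx":0,"wy":0,"wz":0,"dx":-8.5,"dy":-145,"dz":55,"gripper":0.3},{"wx":0,"wy":0,"wz":0,"dx":-8.5,"dy":-145,"dz":55,"gripper":0.3},{"wx":0,"wy":0,"wz":0,"dx":-8.5,"dy":-145,"dz":55,"gripper":0.3},{"wx":0,"wy":0,"wz":0,"dx":-8.5,"dy":-145,"dz":55,"gripper":0.3},{"wx":0,"wy":0,"wz":0,"dx":-8.5,"dy":-145,"dz":55,"gripper":0.3}])

```text
clock: 18.82
ee_pos: [512.5, 189.8, 307.8]
tcp_rot: [3.141, 0.002, 2.857]
wrist_force: [-0.2, 0.3, -4.1]
finger_gap: 0.646
```

Run:
```python
from h import *
s=avg(3)
c=shot("wrist","w12")
plan([511.8,189.4,124],2.857,s=s)
print(proj(c,[449.5,207.5,100]))
```

```text
avg [5.12233e+02 1.89627e+02 3.07344e+02 3.14100e+00 1.00000e-03 2.85700e+00] sd [0.076 0.078 0.149 0.    0.    0.   ]
d [ 0.4 -0.4 28.6] rotvec [0.001 0.001 0.   ] j6 now 0.5 target j6 0.64 dist 29 rows 1
[327.03292177 115.68951704]
```

View pics/w12.png

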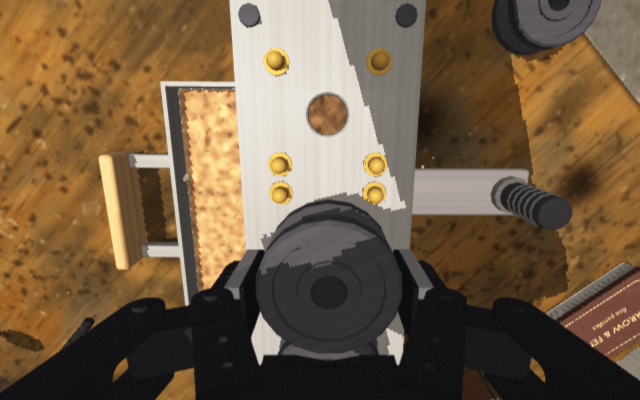

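Roller held (bore at 329,292), seat‑1 hole at (327,114) as predicted. Lower onto seat 2.

jog_arm(commands=[{"wx":0,"wy":0,"wz":0,"dx":0.4,"dy":-0.4,"dz":12,"gripper":0.3},{"wx":0,"wy":0,"wz":0,"dx":0.4,"dy":-0.4,"dz":20,"gripper":0.3},{"wx":0,"wy":0,"wz":0,"dx":0.4,"dy":-0.4,"dz":25,"gripper":0.3},{"wx":0,"wy":0,"wz":0,"dx":0.4,"dy":-0.4,"dz":28,"gripper":0.3},{"wx":0,"wy":0,"wz":0,"dx":0.4,"dy":-0.4,"dz":28,"gripper":0.3},{"wx":0,"wy":0,"wz":0,"dx":0.4,"dy":-0.4,"dz":28,"gripper":0.3}])

```text
clock: 19.77
ee_pos: [511.1, 189.0, 279.9]
tcp_rot: [-3.141, -0.0, 2.857]
wrist_force: [-5.6, -0.9, 8.6]
finger_gap: 0.647
```

jog_arm(commands=[{"wx":0,"wy":0,"wz":0,"dx":0,"dy":0,"dz":0,"gripper":0.85},{"wx":0,"wy":0,"wz":0,"dx":0,"dy":0,"dz":0,"gripper":0.85},{"wx":0,"wy":0,"wz":0,"dx":0,"dy":0,"dz":0,"gripper":0.85},{"wx":0,"wy":0,"wz":0,"dx":0,"dy":0,"dz":-50,"gripper":0.85},{"wx":0,"wy":0,"wz":0,"dx":0,"dy":0,"dz":-100,"gripper":0.85},{"wx":0,"wy":0,"wz":0,"dx":70,"dy":50,"dz":-100,"gripper":0.85},{"wx":0,"wy":0,"wz":0,"dx":135,"dy":147,"dz":-100,"gripper":0.85},{"wx":0,"wy":0,"wz":0,"dx":135,"dy":147,"dz":-100,"gripper":0.85},{"wx":0,"wy":0,"wz":0,"dx":135,"dy":147,"dz":-30,"gripper":0.85},{"wx":0,"wy":0,"wz":0,"dx":135,"dy":147,"dz":-30,"gripper":0.85},{"wx":0,"wy":0,"wz":0,"dx":135,"dy":147,"dz":-30,"gripper":0.85},{"wx":0,"wy":0,"wz":0,"dx":135,"dy":147,"dz":-30,"gripper":0.85}])

```text
clock: 21.28
ee_pos: [424.6, 367.7, 310.6]
tcp_rot: [3.14, 0.002, 2.855]
wrist_force: [-0.1, 0.1, -0.7]
finger_gap: 0.847
```

Run:
```python
from h import *
s=avg(2)
c=shot("wrist","w13")
plan([422.7,367.8,25],2.857,s=s)
print(proj(c,[422.7,367.8,34]))
```

```text
avg [4.24483e+02 3.67717e+02 3.10561e+02 3.13900e+00 2.00000e-03 2.85500e+00] sd [0.06  0.011 0.059 0.    0.    0.   ]
d [  2.   -0.7 130.9] rotvec [ 0.002  0.002 -0.002] j6 now 0.87 target j6 1.0 dist 131 rows 3
[326.60646278 203.67533377]
```

View pics/w13.png

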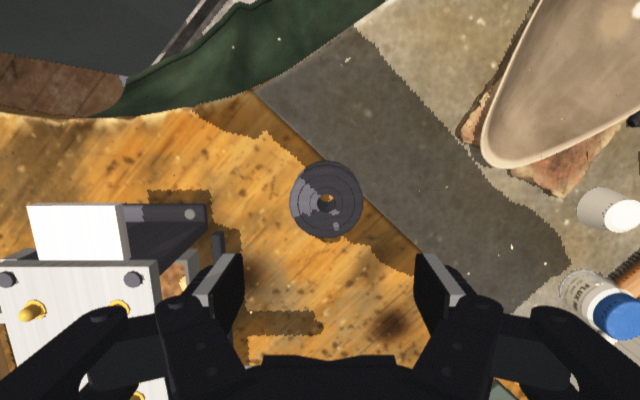

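jog_arm(commands=[{"wx":0,"wy":0,"wz":0,"dx":2,"dy":-0.7,"dz":60,"gripper":0.85},{"wx":0,"wy":0,"wz":0,"dx":2,"dy":-0.7,"dz":105,"gripper":0.85},{"wx":0,"wy":0,"wz":0,"dx":2,"dy":-0.7,"dz":131,"gripper":0.85},{"wx":0,"wy":0,"wz":0,"dx":2,"dy":-0.7,"dz":131,"gripper":0.85},{"wx":0,"wy":0,"wz":0,"dx":2,"dy":-0.7,"dz":131,"gripper":0.3},{"wx":0,"wy":0,"wz":0,"dx":2,"dy":-0.7,"dz":131,"gripper":0.3},{"wx":0,"wy":0,"wz":0,"dx":2,"dy":-0.7,"dz":131,"gripper":0.3},{"wx":0,"wy":0,"wz":0,"dx":2,"dy":-0.7,"dz":131,"gripper":0.3}])

```text
clock: 22.42
ee_pos: [422.3, 368.8, 179.6]
tcp_rot: [3.138, 0.003, 2.857]
wrist_force: [0.6, 0.9, 7.4]
finger_gap: 0.648
```

jog_arm(commands=[{"wx":0,"wy":0,"wz":0,"dx":0,"dy":0,"dz":-30,"gripper":0.3},{"wx":0,"wy":0,"wz":0,"dx":0,"dy":0,"dz":-80,"gripper":0.3},{"wx":0,"wy":0,"wz":0,"dx":0,"dy":0,"dz":-135,"gripper":0.3},{"wx":0,"wy":0,"wz":0,"dx":-30,"dy":-50,"dz":-150,"gripper":0.3},{"wx":0,"wy":0,"wz":0,"dx":-60,"dy":-100,"dz":-150,"gripper":0.3},{"wx":0,"wy":0,"wz":0,"dx":-60,"dy":-100,"dz":-150,"gripper":0.3},{"wx":0,"wy":0,"wz":0,"dx":-60,"dy":-100,"dz":-150,"gripper":0.3}])

```text
clock: 23.3
ee_pos: [450.3, 254.9, 327.4]
tcp_rot: [-3.141, -0.001, 2.856]
wrist_force: [-0.2, 0.5, -4.2]
finger_gap: 0.646
```

Run:
```python
from h import *
s=st()
plan([450.2,207.3,150],2.857)
```

```text
{'clock': 23.3, 'qpos': [0.372, 0.334, -0.393, 0.844, 0.001, 0.658], 'ee_pos': [450.278, 254.918, 327.409], 'tcp_rot': [-3.141, -0.001, 2.856], 'wrist_force': [-0.187, 0.487, -4.151], 'finger_gap': 0.646}
d [-13.4 -45.7  22.7] rotvec [-0.    -0.001 -0.001] j6 now 0.66 target j6 0.72 dist 53 rows 1
```

jog_arm(commands=[{"wx":0,"wy":0,"wz":0,"dx":-12.5,"dy":-45.5,"dz":0,"gripper":0.3},{"wx":0,"wy":0,"wz":0,"dx":-12.5,"dy":-45.5,"dz":20,"gripper":0.3},{"wx":0,"wy":0,"wz":0,"dx":-12.5,"dy":-45.5,"dz":20,"gripper":0.3},{"wx":0,"wy":0,"wz":0,"dx":-12.5,"dy":-45.5,"dz":20,"gripper":0.3},{"wx":0,"wy":0,"wz":0,"dx":-12.5,"dy":-45.5,"dz":20,"gripper":0.3}])

```text
clock: 23.92
ee_pos: [450.0, 208.8, 308.2]
tcp_rot: [3.141, 0.001, 2.858]
wrist_force: [0.2, 0.8, -3.9]
finger_gap: 0.647
```

Run:
```python
from h import *
s=avg(3)
c=shot("wrist","w14")
plan([449.3,207.6,124],2.857,s=s)
```

```text
avg [4.49964e+02 2.08528e+02 3.08137e+02 3.14100e+00 1.00000e-03 2.85800e+00] sd [0.024 0.112 0.058 0.    0.    0.   ]
d [ 0.4 -1.1 29.4] rotvec [0.    0.001 0.001] j6 now 0.57 target j6 0.72 dist 29 rows 1
```

View pics/w14.png

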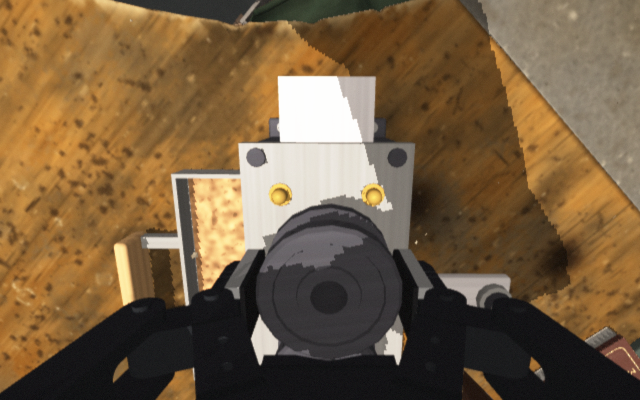

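jog_arm(commands=[{"wx":0,"wy":0,"wz":0,"dx":0.5,"dy":-1,"dz":12,"gripper":0.3},{"wx":0,"wy":0,"wz":0,"dx":0.5,"dy":-1,"dz":20,"gripper":0.3},{"wx":0,"wy":0,"wz":0,"dx":0.5,"dy":-1,"dz":25,"gripper":0.3},{"wx":0,"wy":0,"wz":0,"dx":0.5,"dy":-1,"dz":29,"gripper":0.3},{"wx":0,"wy":0,"wz":0,"dx":0.5,"dy":-1,"dz":29,"gripper":0.3},{"wx":0,"wy":0,"wz":0,"dx":0.5,"dy":-1,"dz":29,"gripper":0.3}])

```text
clock: 24.88
ee_pos: [448.8, 207.1, 279.6]
tcp_rot: [-3.141, 0.0, 2.857]
wrist_force: [-4.4, -1.9, 7.4]
finger_gap: 0.647
```

jog_arm(commands=[{"wx":0,"wy":0,"wz":0,"dx":0,"dy":0,"dz":0,"gripper":0.85},{"wx":0,"wy":0,"wz":0,"dx":0,"dy":0,"dz":0,"gripper":0.85},{"wx":0,"wy":0,"wz":0,"dx":0,"dy":0,"dz":0,"gripper":0.85},{"wx":0,"wy":0,"wz":0,"dx":0,"dy":0,"dz":-50,"gripper":0.85},{"wx":0,"wy":0,"wz":0,"dx":0,"dy":0,"dz":-105,"gripper":0.85},{"wx":0,"wy":0,"wz":0,"dx":-60,"dy":0,"dz":-150,"gripper":0.6},{"wx":0,"wy":0,"wz":0,"dx":-120,"dy":0,"dz":-170,"gripper":0.4},{"wx":0,"wy":0,"wz":0,"dx":-120,"dy":0,"dz":-170,"gripper":0.4},{"wx":0,"wy":0,"wz":0,"dx":-120,"dy":0,"dz":-170,"gripper":0.4},{"wx":0,"wy":0,"wz":0,"dx":-120,"dy":0,"dz":-170,"gripper":0.4}])

```text
clock: 26.12
ee_pos: [563.0, 173.8, 447.6]
tcp_rot: [-3.141, -0.003, 2.857]
wrist_force: [0.3, 0.2, -0.0]
finger_gap: 0.399
```

Run:
```python
from h import *
s=avg(2)
c=shot("wrist","w15")
for q in [(449.5,207.5),(510.6,189.6),(571.7,171.7)]: print(proj(c,[*q,134]).round(1))
print(proj(c,[571.7,171.7,158]))
```

```text
avg [562.924 173.932 447.886   3.142   6.281   2.858] sd [0.05  0.001 0.118 0.    0.    0.   ]
[328.8  44.3]
[328.7 130. ]
[328.6 206.2]
[328.65393663 213.90005169]
```

View pics/w15.png

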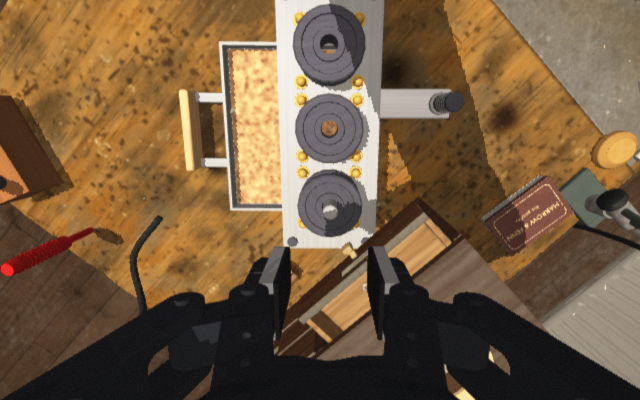

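Run:
```python
from h import *
save(ld("w15")["image"],"w15c",(280,0,390,250),3)
save(ld("w15")["image"],"w15d",(280,160,390,250),7)
```

```text
(no output)
```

View pics/w15d.png

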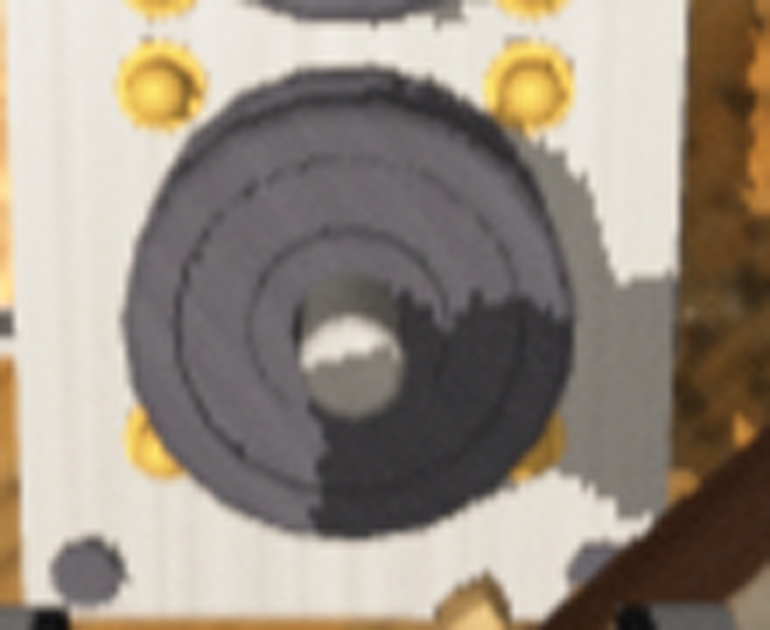

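Run:
```python
from h import *
plan([465.5,-173,200],2.857)
```

```text
d [  -3.5 -360.4   93.7] rotvec [-0.001 -0.001  0.001] j6 now 0.46 target j6 -0.07 dist 372 rows 6
```

jog_arm(commands=[{"wx":0,"wy":0,"wz":0,"dx":-2,"dy":-120,"dz":0,"gripper":0.5},{"wx":0,"wy":0,"wz":0,"dx":-2,"dy":-120,"dz":0,"gripper":0.5},{"wx":0,"wy":0,"wz":0,"dx":-3,"dy":-240,"dz":30,"gripper":0.5},{"wx":0,"wy":0,"wz":0,"dx":-3,"dy":-240,"dz":30,"gripper":0.5},{"wx":0,"wy":0,"wz":0,"dx":-3.5,"dy":-360,"dz":93,"gripper":0.5},{"wx":0,"wy":0,"wz":0,"dx":-3.5,"dy":-360,"dz":93,"gripper":0.5},{"wx":0,"wy":0,"wz":0,"dx":-3.5,"dy":-360,"dz":93,"gripper":0.5},{"wx":0,"wy":0,"wz":0,"dx":-3.5,"dy":-360,"dz":93,"gripper":0.5},{"wx":0,"wy":0,"wz":0,"dx":-3.5,"dy":-360,"dz":93,"gripper":0.5}])

```text
clock: 27.4
ee_pos: [467.0, -171.9, 356.5]
tcp_rot: [3.141, 0.001, 2.859]
wrist_force: [-0.2, 0.2, 0.3]
finger_gap: 0.503
```

Run:
```python
from h import *
s=avg(2)
c=shot("wrist","w16")
for z in (50,94,124): print(proj(c,[465.5,-173,z]).round(1))
```

```text
avg [ 4.67089e+02 -1.71808e+02  3.56542e+02  3.14200e+00  1.00000e-03
  2.85900e+00] sd [0.01  0.005 0.025 0.    0.    0.   ]
[326.2 195.3]
[325.8 209.5]
[325.5 222.4]
```

View pics/w16.png

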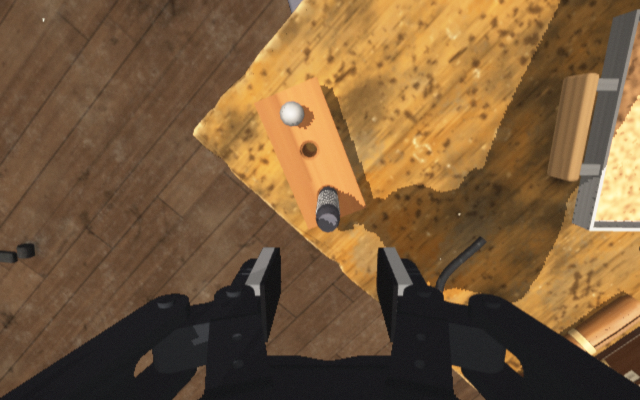

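Run:
```python
from h import *
save(ld("w16")["image"],"w16c",(240,70,390,240),4.5)
```

```text
(no output)
```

View pics/w16c.png

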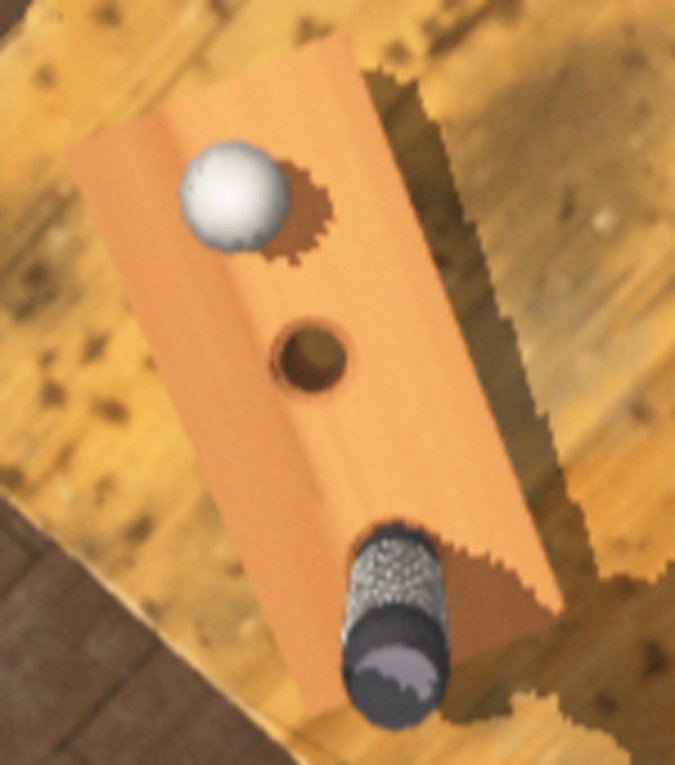

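Run:
```python
from h import *
c=ld("w16")
m=atz(c,(309.6,149.6),50); h=atz(c,(328.9,194.4),50); print(m.round(1),h.round(1),np.linalg.norm(m-h), atz(c,(328.2,221),124).round(1))
print('punch',atz(c,(292,113),79).round(1))
for sd in [(150+0,0)]: pass
```

```text
[ 425.9 -175.2   50. ] [ 465.4 -170.6   50. ] 39.74954122538204 [ 465.1 -171.1  124. ]
punch [ 396.1 -177.3   79. ]
```

jog_arm(commands=[{"wx":0,"wy":0,"wz":0,"dx":1.8,"dy":0.4,"dz":50,"gripper":0.5},{"wx":0,"wy":0,"wz":0,"dx":1.8,"dy":0.4,"dz":90,"gripper":0.5},{"wx":0,"wy":0,"wz":0,"dx":1.8,"dy":0.4,"dz":108,"gripper":0.5},{"wx":0,"wy":0,"wz":0,"dx":1.8,"dy":0.4,"dz":108,"gripper":0.5},{"wx":0,"wy":0,"wz":0,"dx":1.8,"dy":0.4,"dz":108,"gripper":0.5}])

```text
clock: 28.18
ee_pos: [465.5, -172.0, 248.7]
tcp_rot: [-3.141, 0.002, 2.858]
wrist_force: [0.3, -0.4, 0.9]
finger_gap: 0.497
```

Run:
```python
from h import *
s=avg(2)
c=shot("wrist","w17")
```

```text
avg [ 4.65559e+02 -1.72189e+02  2.48909e+02  3.14200e+00  2.00000e-03
  2.85700e+00] sd [0.028 0.042 0.02  0.    0.    0.   ]
```

View pics/w17.png

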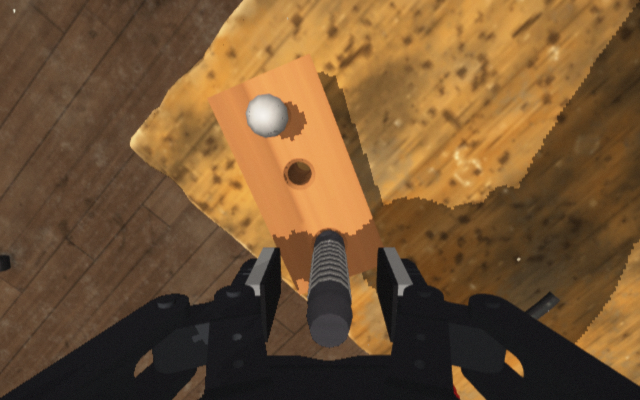

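jog_arm(commands=[{"wx":0,"wy":0,"wz":0,"dx":0,"dy":1,"dz":0,"gripper":0.3},{"wx":0,"wy":0,"wz":0,"dx":0,"dy":1,"dz":0,"gripper":0},{"wx":0,"wy":0,"wz":0,"dx":0,"dy":1,"dz":0,"gripper":0},{"wx":0,"wy":0,"wz":0,"dx":0,"dy":1,"dz":0,"gripper":0},{"wx":0,"wy":0,"wz":0,"dx":0,"dy":1,"dz":0,"gripper":0}], grip_force=100)

```text
clock: 28.95
ee_pos: [465.4, -170.9, 248.3]
tcp_rot: [3.14, 0.001, 2.857]
wrist_force: [0.9, 2.2, 5.6]
finger_gap: 0.156
```

Run:
```python
from h import *
s=avg(2)
```

```text
avg [ 4.65453e+02 -1.70938e+02  2.48347e+02  3.14000e+00  1.00000e-03
  2.85700e+00] sd [0.013 0.001 0.007 0.    0.    0.   ]
```

jog_arm(commands=[{"wx":0,"wy":0,"wz":0,"dx":0,"dy":0,"dz":-15,"gripper":0},{"wx":0,"wy":0,"wz":0,"dx":0,"dy":0,"dz":-50,"gripper":0},{"wx":0,"wy":0,"wz":0,"dx":0,"dy":0,"dz":-110,"gripper":0},{"wx":0,"wy":0,"wz":0,"dx":0,"dy":0,"dz":-170,"gripper":0},{"wx":0,"wy":0,"wz":0,"dx":0,"dy":0,"dz":-190,"gripper":0},{"wx":0,"wy":0,"wz":0,"dx":0,"dy":0,"dz":-190,"gripper":0},{"wx":0,"wy":0,"wz":0,"dx":0,"dy":0,"dz":-190,"gripper":0}])

```text
clock: 29.92
ee_pos: [464.6, -171.0, 436.6]
tcp_rot: [3.141, -0.002, 2.857]
wrist_force: [-1.0, -0.0, -1.9]
finger_gap: 0.158
```

Run:
```python
from h import *
s=avg(2)
shot("wrist","w18"); plan([571,173.2,280],2.857,s=s)
shot("side","side1"); save(ld("side1")["image"],"side1c",(210,130,470,310),3)
shot("scene","scene1"); save(ld("scene1")["image"],"scene1c",(180,120,440,320),3)
```

```text
avg [ 464.576 -170.96   436.158    3.141    6.28     2.857] sd [0.032 0.012 0.065 0.    0.    0.   ]
d [ -5.4 360.2   1.6] rotvec [ 0.001 -0.003 -0.   ] j6 now -0.22 target j6 0.58 dist 360 rows 6
```

View pics/w18.png

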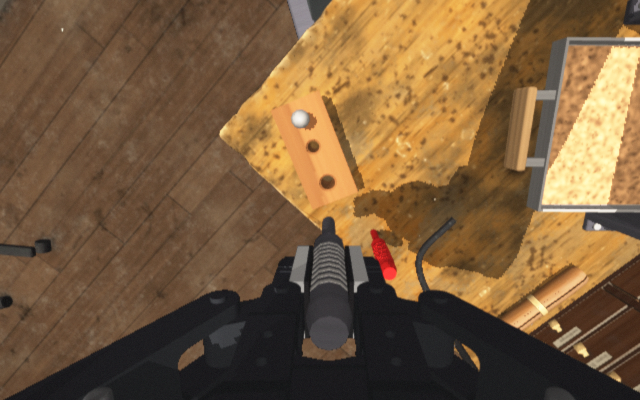

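View pics/side1.png

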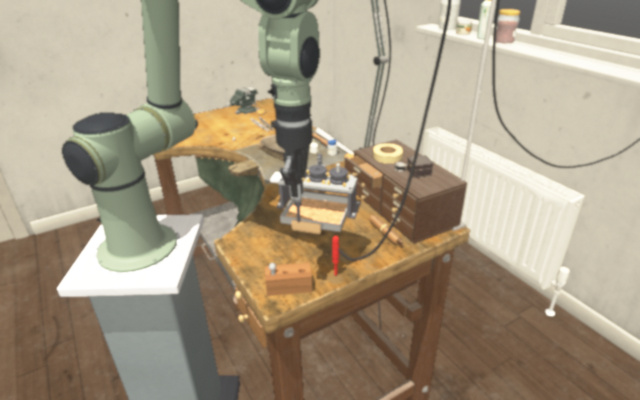

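View pics/scene1c.png

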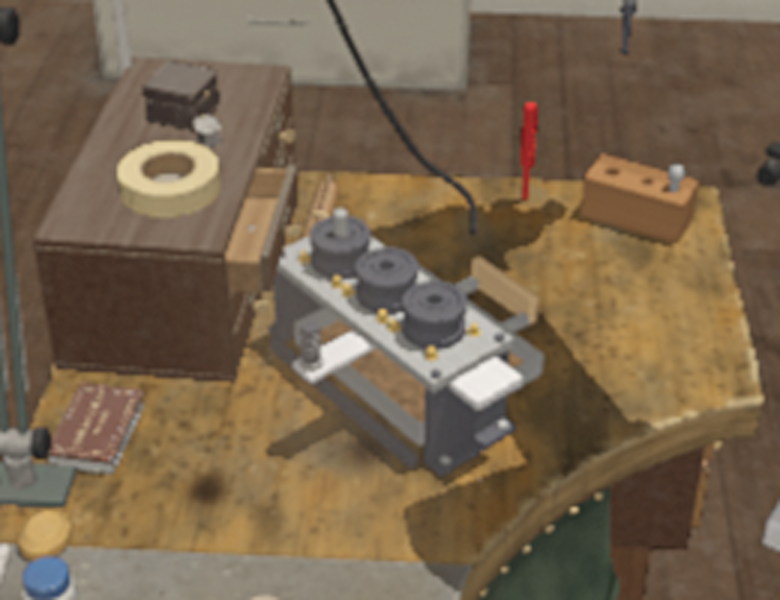

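Run:
```python
from h import *
c=ld("w18"); e=np.array([464.58,-170.96,436.16])
for d in (244.3,198.3,124.3): print(proj(c,e-[0,0,d]).round(1))
save(c["image"],"w18c",(280,200,380,370),4)
print('handle',[proj(c,np.array([472.4,59,42])+k*np.array([.96,-.281,0])) for k in (-43,0,43)])
print('hole',proj(c,[465.3,-170.9,50]))
```

```text
[327.8 220.3]
[327.7 246. ]
[327.6 331.6]
handle [array([550.41317712,  80.8000092 ]), array([543.59265026, 124.95094244]), array([537.17950588, 166.46478955])]
hole [328.11634808 181.60791494]
```

View pics/w18c.png

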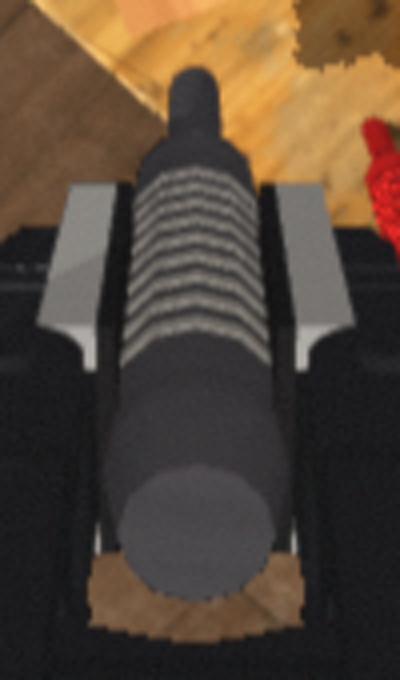

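Run:
```python
from h import *
save(ld("w18")["image"],"w18t",(480,20,640,240),3); save(ld("w15")["image"],"w15t",(160,20,300,240),3)
c=ld("w15"); print('handle',[proj(c,np.array([472.4,59,42])+k*np.array([.96,-.281,0])) for k in (-43,0,43)])
C=np.array([503.6,165.6,24]);ex=np.array([.9598,-.2809,0]);ey=np.array([.2809,.9598,0])
for n in("w15","w18"): print(n,[proj(ld(n),C+a*ex+b*ey).round(0) for a,b in ((-92,-75),(92,-75))])
```

```text
handle [array([197.2287869,  83.8579063]), array([201.12485732, 126.52475033]), array([204.79428683, 166.70959279])]
w15 [array([233.,  36.]), array([244., 206.])]
w18 [array([583.,  31.]), array([553., 207.])]
```

View pics/w18t.png

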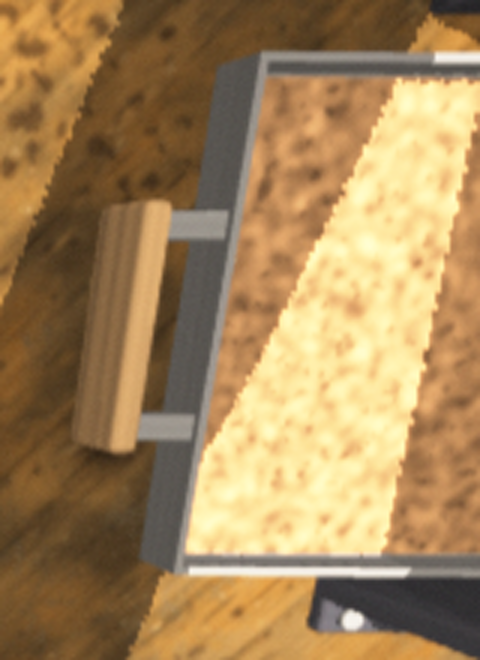

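View pics/w15t.png

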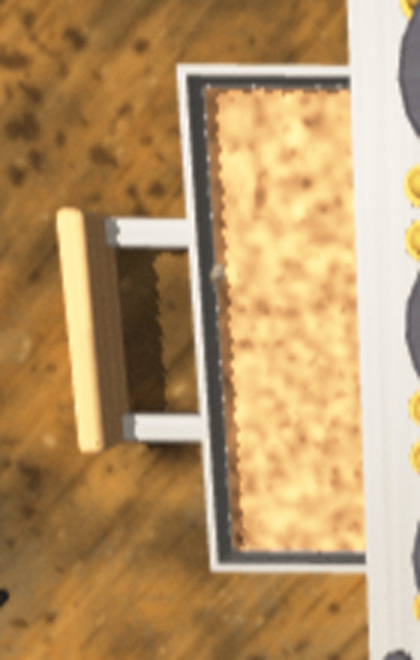

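Run:
```python
from h import *
C=np.array([503.6,165.6,24]);ex=np.array([.9598,-.2809,0]);ey=np.array([.2809,.9598,0])
for n,p in {"w7":(297,60),"w9":(99,195),"w10":(157,90),"w12":(122,268),"w14":(118,240)}.items(): print(n,proj(ld(n),C+[0,0,18]-111*ey+43*ex).round(0),proj(ld(n),C+[0,0,18]-111*ey-43*ex).round(0))
# tray fit from w15 & w18 wall corners
for n,ps in {"w15":[(220.3,42.3),(231,210)],"w18":[(568.5,38),(540.5,211.5)]}.items():
    a,b=[atz(ld(n),p,24) for p in ps]; m=(a+b)/2; v=b-a; y=np.arctan2(v[1],v[0]); t=m+75*np.array([-np.sin(y),np.cos(y),0]); S0=np.array([510.6,189.6,24])
    print(n,np.linalg.norm(v).round(1),'yaw',y.round(3),'centre stand',((t-S0)@ex).round(1),((t-S0)@ey).round(1))
```

```text
w7 [323.  53.] [ 323. -114.]
w9 [125. 192.] [104.  51.]
w10 [176.  87.] [164. -23.]
w12 [144. 264.] [126. 147.]
w14 [155. 340.] [140. 237.]
w15 183.2 yaw -0.295 centre stand 6.4 -40.2
w18 183.7 yaw -0.284 centre stand 5.9 -38.3
```

jog_arm(commands=[{"wx":0,"wy":0,"wz":0,"dx":51,"dy":185,"dz":0,"gripper":0},{"wx":0,"wy":0,"wz":0,"dx":51,"dy":185,"dz":0,"gripper":0},{"wx":0,"wy":0,"wz":0,"dx":51,"dy":185,"dz":0,"gripper":0},{"wx":0,"wy":0,"wz":0,"dx":51,"dy":185,"dz":0,"gripper":0},{"wx":0,"wy":0,"wz":0,"dx":51,"dy":185,"dz":80,"gripper":0},{"wx":0,"wy":0,"wz":0,"dx":51,"dy":185,"dz":130,"gripper":0},{"wx":0,"wy":0,"wz":0,"dx":51,"dy":185,"dz":130,"gripper":0},{"wx":0,"wy":0,"wz":0,"dx":51,"dy":185,"dz":130,"gripper":0}])

```text
clock: 31.18
ee_pos: [468.9, 20.0, 308.7]
tcp_rot: [-3.141, 0.0, 2.856]
wrist_force: [0.4, 0.3, -1.7]
finger_gap: 0.166
```

Run:
```python
from h import *
s=avg(2)
c=shot("wrist","w19")
e=np.array(s["ee_pos"])-[510.6,189.6,0]; ex=np.array([.9598,-.2809,0]);ey=np.array([.2809,.9598,0])
print('stand',e@ex,e@ey,'tip z',e[2]-244.3)
print(proj(c,np.array([510.6,189.6,42])+6*ex-150.3*ey))
```

```text
avg [4.69525e+02 2.00900e+01 3.09814e+02 3.14100e+00 3.00000e-03 2.85600e+00] sd [0.101 0.037 0.191 0.    0.001 0.   ]
stand 8.191988674491029 -174.23341230588463 tip z 65.51359134088244
[361.07872945 205.04531111]
```

View pics/w19.png

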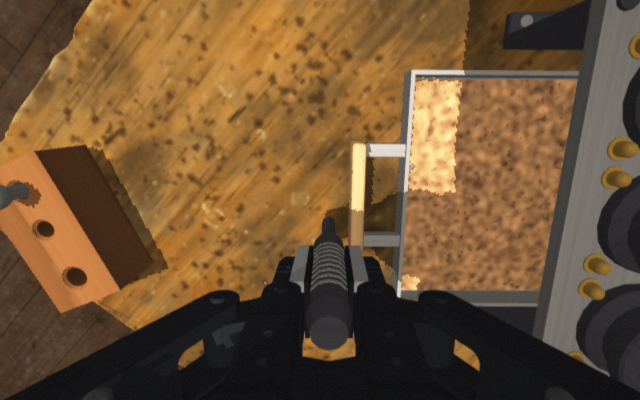

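jog_arm(commands=[{"wx":0,"wy":0,"wz":0,"dx":1,"dy":0,"dz":30,"gripper":0},{"wx":0,"wy":0,"wz":0,"dx":1,"dy":0,"dz":51,"gripper":0},{"wx":0,"wy":0,"wz":0,"dx":1,"dy":0,"dz":51,"gripper":0},{"wx":0,"wy":0,"wz":0,"dx":1,"dy":8,"dz":51,"gripper":0},{"wx":0,"wy":0,"wz":0,"dx":1,"dy":14,"dz":51,"gripper":0},{"wx":0,"wy":0,"wz":0,"dx":1,"dy":20,"dz":51,"gripper":0},{"wx":0,"wy":0,"wz":0,"dx":1,"dy":26,"dz":51,"gripper":0},{"wx":0,"wy":0,"wz":0,"dx":1,"dy":28,"dz":51,"gripper":0},{"wx":0,"wy":0,"wz":0,"dx":1,"dy":28,"dz":51,"gripper":0}])

```text
clock: 32.45
ee_pos: [475.6, 47.7, 257.6]
tcp_rot: [-3.14, 0.002, 2.857]
wrist_force: [-0.6, -3.2, 2.2]
finger_gap: 0.165
```

jog_arm(commands=[{"wx":0,"wy":0,"wz":0,"dx":0,"dy":2,"dz":0,"gripper":0},{"wx":0,"wy":0,"wz":0,"dx":0,"dy":3,"dz":0,"gripper":0},{"wx":0,"wy":0,"wz":0,"dx":0,"dy":3,"dz":0,"gripper":0}])

```text
clock: 32.83
ee_pos: [476.2, 49.9, 257.4]
tcp_rot: [-3.137, 0.002, 2.856]
wrist_force: [-1.1, -7.5, 2.8]
finger_gap: 0.16
```

Run:
```python
from h import *
s=avg(2)
c=shot("wrist","w20")
e=np.array(s["ee_pos"])-[510.6,189.6,0]; ex=np.array([.9598,-.2809,0]);ey=np.array([.2809,.9598,0])
print('stand',e@ex,e@ey,'tip z',e[2]-244.3)
```

```text
avg [4.76241e+02 4.99100e+01 2.57369e+02 3.14600e+00 2.00000e-03 2.85600e+00] sd [0.004 0.006 0.002 0.    0.    0.   ]
stand 6.261506338284683 -143.72541532044025 tip z 13.068839180662906
```

View pics/w20.png

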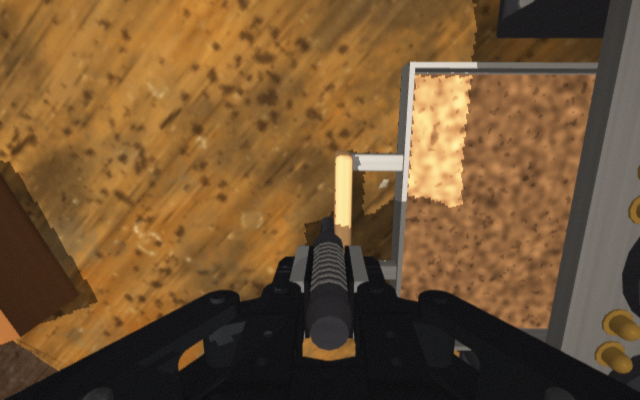

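jog_arm(commands=[{"wx":0,"wy":0,"wz":0,"dx":0,"dy":-8,"dz":0,"gripper":0},{"wx":0,"wy":0,"wz":0,"dx":0,"dy":-8,"dz":0,"gripper":0},{"wx":0,"wy":0,"wz":0,"dx":0,"dy":-8,"dz":-60,"gripper":0},{"wx":0,"wy":0,"wz":0,"dx":0,"dy":-8,"dz":-120,"gripper":0},{"wx":0,"wy":0,"wz":0,"dx":0,"dy":-8,"dz":-180,"gripper":0},{"wx":0,"wy":0,"wz":0,"dx":-28,"dy":60,"dz":-185,"gripper":0},{"wx":0,"wy":0,"wz":0,"dx":-56,"dy":120,"dz":-185,"gripper":0},{"wx":0,"wy":0,"wz":0,"dx":-56,"dy":144,"dz":-185,"gripper":0},{"wx":0,"wy":0,"wz":0,"dx":-56,"dy":144,"dz":-185,"gripper":0},{"wx":0,"wy":0,"wz":0,"dx":-56,"dy":144,"dz":-185,"gripper":0},{"wx":0,"wy":0,"wz":0,"dx":-56,"dy":144,"dz":-185,"gripper":0}])

```text
clock: 34.35
ee_pos: [569.6, 172.4, 441.7]
tcp_rot: [-3.142, -0.0, 2.856]
wrist_force: [0.7, 0.6, -1.6]
finger_gap: 0.162
```

Run:
```python
from h import *
s=avg(2)
c=shot("wrist","w21")
plan([571,173.2,200],2.857,s=s)
e=np.array(s["ee_pos"])
for d in (244.3,198.3,124.3): print(proj(c,e-[0,0,d]).round(1))
print('pin',proj(c,[571,173.2,158]))
save(c["image"],"w21c",(270,120,390,370),3)
```

```text
avg [569.754 172.35  441.927   3.141   3.142   2.856] sd [0.032 0.013 0.048 0.    3.141 0.   ]
d [  1.    1.2 -87.2] rotvec [-2.000e-03  3.142e+00  0.000e+00] j6 now 0.46 target j6 0.58 dist 87 rows 17
[327.9 219.1]
[327.9 244.8]
[327.7 330.3]
pin [329.48890946 205.22639891]
```

View pics/w21.png

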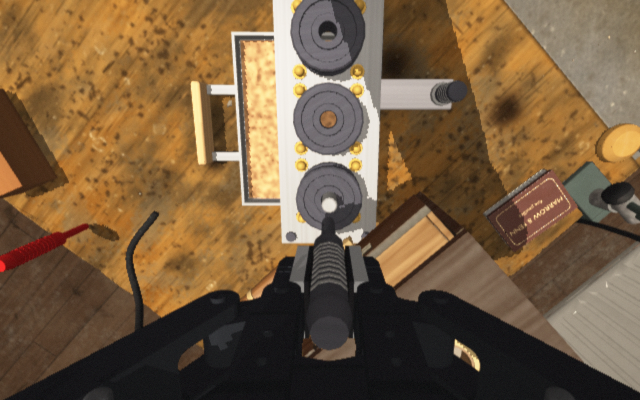

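View pics/w21c.png

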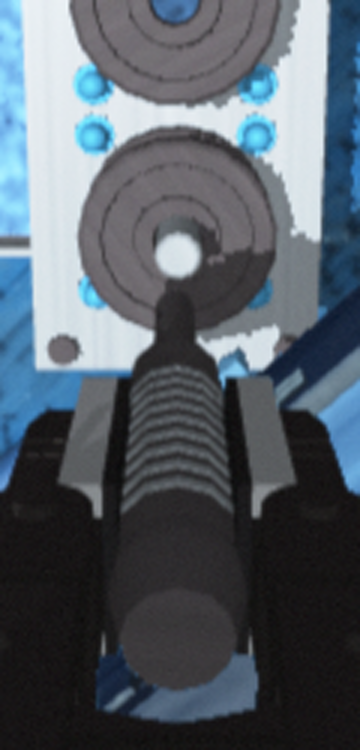

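jog_arm(commands=[{"wx":0,"wy":0,"wz":0,"dx":-1,"dy":1.2,"dz":15,"gripper":0},{"wx":0,"wy":0,"wz":0,"dx":-1,"dy":1.2,"dz":30,"gripper":0},{"wx":0,"wy":0,"wz":0,"dx":-1,"dy":1.2,"dz":38,"gripper":0},{"wx":0,"wy":0,"wz":0,"dx":-1,"dy":1.2,"dz":44,"gripper":0},{"wx":0,"wy":0,"wz":0,"dx":-1,"dy":1.2,"dz":50,"gripper":0},{"wx":0,"wy":0,"wz":0,"dx":-1,"dy":1.2,"dz":54,"gripper":0}], grip_force=120)

```text
clock: 35.25
ee_pos: [571.7, 174.2, 388.1]
tcp_rot: [3.141, 0.001, 2.857]
wrist_force: [0.4, -0.4, 3.7]
finger_gap: 0.157
```

Run:
```python
from h import *
s=st()
c=shot("wrist","w22")
save(c["image"],"w22c",(270,120,390,370),3)
```

```text
{'clock': 35.25, 'qpos': [0.172, 0.424, -0.089, 1.055, 0.0, 0.457], 'ee_pos': [571.696, 174.183, 388.094], 'tcp_rot': [3.141, 0.001, 2.857], 'wrist_force': [0.427, -0.355, 3.722], 'finger_gap': 0.157}
```

View pics/w22c.png

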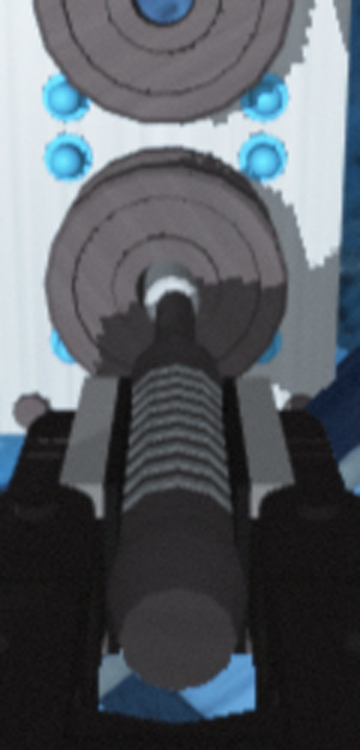

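jog_arm(commands=[{"wx":0,"wy":0,"wz":0,"dx":1,"dy":-1,"dz":3,"gripper":0},{"wx":0,"wy":0,"wz":0,"dx":1,"dy":-1,"dz":8,"gripper":0},{"wx":0,"wy":0,"wz":0,"dx":1,"dy":-1,"dz":13,"gripper":0},{"wx":0,"wy":0,"wz":0,"dx":1,"dy":-1,"dz":17,"gripper":0}])

```text
clock: 35.8
ee_pos: [570.2, 173.5, 370.4]
tcp_rot: [3.141, 0.0, 2.857]
wrist_force: [-0.1, 1.0, 4.2]
finger_gap: 0.158
```

Run:
```python
from h import *
s=st()
c=shot("wrist","w23")
save(c["image"],"w23c",(270,120,390,370),3)
```

```text
{'clock': 35.8, 'qpos': [0.171, 0.434, -0.121, 1.016, 0.0, 0.456], 'ee_pos': [570.192, 173.477, 370.417], 'tcp_rot': [3.141, 0.0, 2.857], 'wrist_force': [-0.081, 1.0, 4.213], 'finger_gap': 0.158}
```

View pics/w23c.png

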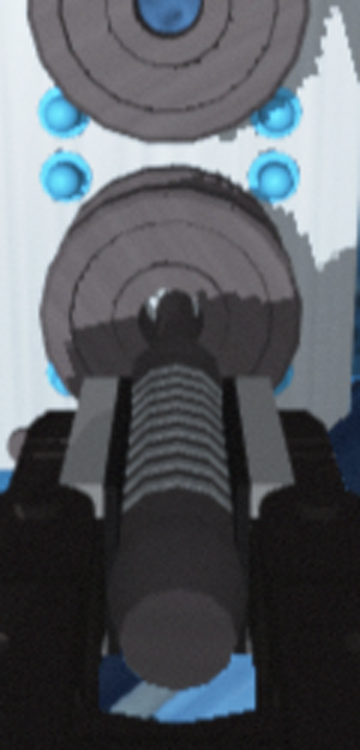

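jog_arm(commands=[{"wx":0,"wy":0,"wz":0,"dx":-0.3,"dy":-0.5,"dz":5,"gripper":0},{"wx":0,"wy":0,"wz":0,"dx":-0.3,"dy":-0.5,"dz":10,"gripper":0},{"wx":0,"wy":0,"wz":0,"dx":-0.3,"dy":-0.5,"dz":15,"gripper":0},{"wx":0,"wy":0,"wz":0,"dx":-0.3,"dy":-0.5,"dz":20,"gripper":0},{"wx":0,"wy":0,"wz":0,"dx":-0.3,"dy":-0.5,"dz":22,"gripper":0}])

```text
clock: 36.48
ee_pos: [570.0, 172.5, 347.6]
tcp_rot: [-3.14, -0.001, 2.857]
wrist_force: [-0.1, -0.5, -0.8]
finger_gap: 0.156
```

Run:
```python
from h import *
s=st()
c=shot("wrist","w24")
save(c["image"],"w24c",(270,120,390,370),3)
shot("side","side2"); save(ld("side2")["image"],"side2c",(270,150,400,250),5)
```

```text
{'clock': 36.475, 'qpos': [0.17, 0.452, -0.154, 0.967, -0.001, 0.455], 'ee_pos': [569.986, 172.545, 347.632], 'tcp_rot': [-3.14, -0.001, 2.857], 'wrist_force': [-0.074, -0.475, -0.775], 'finger_gap': 0.156}
```

View pics/w24.png

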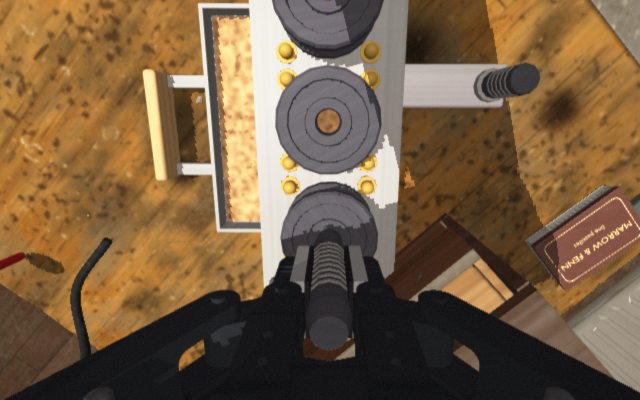

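View pics/side2c.png

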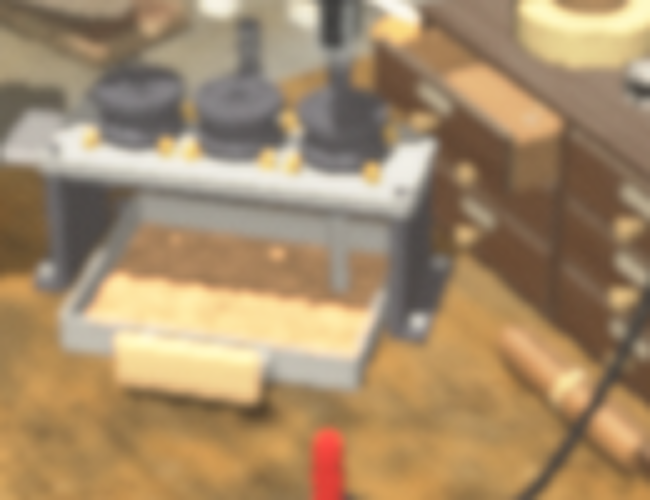

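jog_arm(commands=[{"wx":0,"wy":0,"wz":0,"dx":0,"dy":0,"dz":-20,"gripper":0},{"wx":0,"wy":0,"wz":0,"dx":0,"dy":0,"dz":-60,"gripper":0},{"wx":0,"wy":0,"wz":0,"dx":0,"dy":0,"dz":-100,"gripper":0},{"wx":0,"wy":0,"wz":0,"dx":0,"dy":0,"dz":-100,"gripper":0},{"wx":0,"wy":0,"wz":0,"dx":0,"dy":0,"dz":-100,"gripper":0}])

```text
clock: 37.2
ee_pos: [570.1, 172.7, 448.2]
tcp_rot: [-3.141, -0.0, 2.857]
wrist_force: [0.7, 0.3, -2.1]
finger_gap: 0.157
```

Run:
```python
from h import *
s=st()
c=shot("wrist","w25")
shot("side","side3"); save(ld("side3")["image"],"side3c",(270,150,400,250),5)
from h import plan
plan([465.3,-170.9,282],2.857)
```

```text
{'clock': 37.2, 'qpos': [0.17, 0.39, 0.013, 1.194, -0.0, 0.455], 'ee_pos': [570.116, 172.749, 448.197], 'tcp_rot': [-3.141, -0.0, 2.857], 'wrist_force': [0.679, 0.251, -2.063], 'finger_gap': 0.157}
d [   3.8 -359.2   10.9] rotvec [-0.001 -0.002 -0.   ] j6 now 0.46 target j6 -0.07 dist 359 rows 6
```

View pics/w25.png

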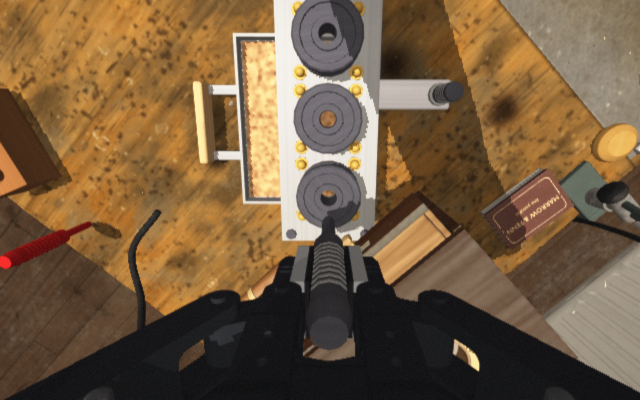

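View pics/side3c.png

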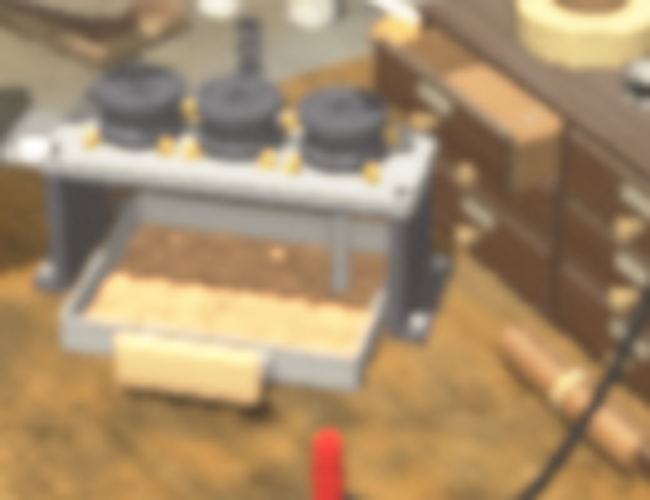

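Run:
```python
from h import *
c=ld("side3")
for z in (3,5,8,63,82): print(z,((proj(c,[570.3,172.7,z])-[270,150])*5).round(0))
```

```text
3 [338. 285.]
5 [338. 282.]
8 [338. 278.]
63 [339. 204.]
82 [339. 177.]
```

jog_arm(commands=[{"wx":0,"wy":0,"wz":0,"dx":2,"dy":-180,"dz":0,"gripper":0},{"wx":0,"wy":0,"wz":0,"dx":2,"dy":-180,"dz":0,"gripper":0},{"wx":0,"wy":0,"wz":0,"dx":2,"dy":-180,"dz":0,"gripper":0},{"wx":0,"wy":0,"wz":0,"dx":4,"dy":-359,"dz":40,"gripper":0},{"wx":0,"wy":0,"wz":0,"dx":4,"dy":-359,"dz":40,"gripper":0},{"wx":0,"wy":0,"wz":0,"dx":4,"dy":-359,"dz":100,"gripper":0},{"wx":0,"wy":0,"wz":0,"dx":4,"dy":-359,"dz":125,"gripper":0},{"wx":0,"wy":0,"wz":0,"dx":4,"dy":-359,"dz":125,"gripper":0},{"wx":0,"wy":0,"wz":0,"dx":4,"dy":-359,"dz":125,"gripper":0},{"wx":0,"wy":0,"wz":0,"dx":4,"dy":-359,"dz":125,"gripper":0}])

```text
clock: 38.55
ee_pos: [466.6, -170.2, 325.4]
tcp_rot: [-3.141, 0.003, 2.858]
wrist_force: [0.8, 0.2, -0.4]
finger_gap: 0.157
```

Run:
```python
from h import *
s=avg(3)
c=shot("wrist","w26"); e=np.array(s["ee_pos"])
plan([465.3,-170.9,93.7],2.857)
print(proj(c,[465.3,-170.9,50]),proj(c,e-[0,0,244.3]))
save(c["image"],"w26c",(240,120,420,350),3)
```

```text
avg [ 4.66424e+02 -1.70156e+02  3.25127e+02  3.14200e+00  3.00000e-03
  2.85800e+00] sd [0.134 0.007 0.169 0.    0.    0.   ]
d [ 0.7 -0.8 76.3] rotvec [-0.     0.002  0.001] j6 now -0.22 target j6 -0.07 dist 76 rows 2
[326.86793491 205.32129743] [328.24950967 218.67747302]
```

View pics/w26c.png

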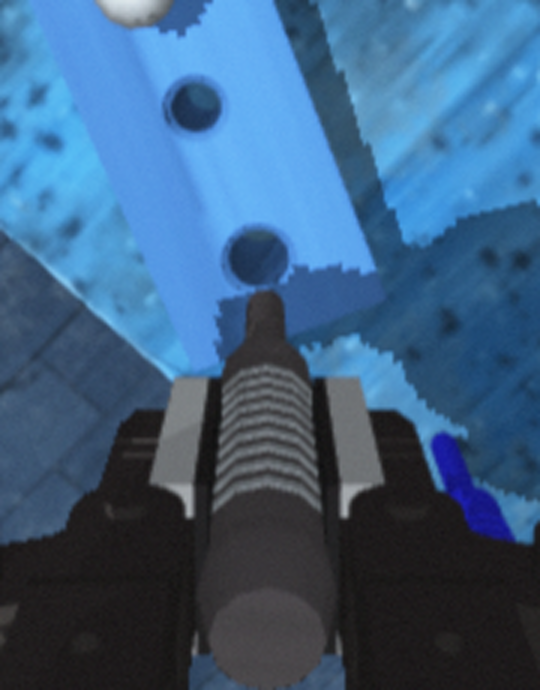

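jog_arm(commands=[{"wx":0,"wy":0,"wz":0,"dx":0.7,"dy":-1.9,"dz":15,"gripper":0},{"wx":0,"wy":0,"wz":0,"dx":0.7,"dy":-1.9,"dz":22,"gripper":0},{"wx":0,"wy":0,"wz":0,"dx":0.7,"dy":-1.9,"dz":22,"gripper":0},{"wx":0,"wy":0,"wz":0,"dx":0.7,"dy":-1.9,"dz":22,"gripper":0}])

```text
clock: 39.25
ee_pos: [464.4, -172.3, 301.6]
tcp_rot: [3.142, -0.0, 2.857]
wrist_force: [-0.1, -0.4, -1.2]
finger_gap: 0.16
```

Run:
```python
from h import *
s=avg(2)
c=shot("wrist","w27"); e=np.array(s["ee_pos"])
save(c["image"],"w27c",(240,120,420,350),3)
print(e[2]-244.3)
```

```text
avg [ 464.521 -172.34   301.817    3.142    0.       2.857] sd [0.014 0.003 0.061 0.    0.    0.   ]
57.51664689326839
```

View pics/w27c.png

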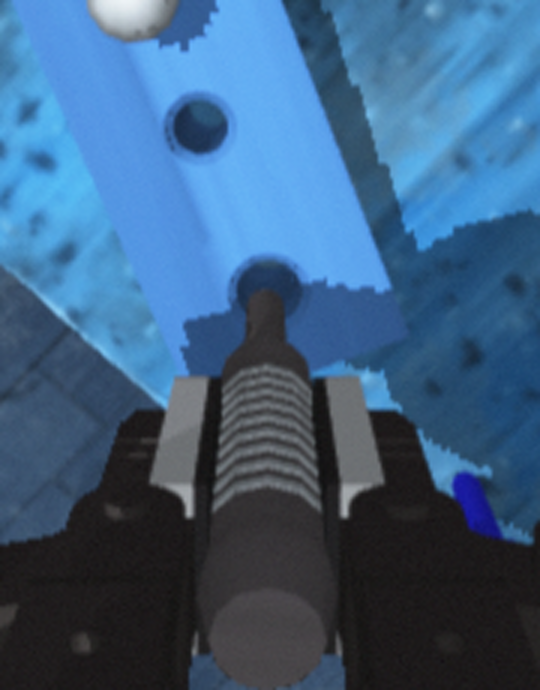

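jog_arm(commands=[{"wx":0,"wy":0,"wz":0,"dx":0.8,"dy":0,"dz":12,"gripper":0},{"wx":0,"wy":0,"wz":0,"dx":0.8,"dy":0,"dz":28,"gripper":0},{"wx":0,"wy":0,"wz":0,"dx":0.8,"dy":0,"dz":44,"gripper":0},{"wx":0,"wy":0,"wz":0,"dx":0.8,"dy":0,"dz":52,"gripper":0},{"wx":0,"wy":0,"wz":0,"dx":0.8,"dy":0,"dz":53.5,"gripper":0},{"wx":0,"wy":0,"wz":0,"dx":0.8,"dy":0,"dz":53.5,"gripper":0}])

```text
clock: 40.15
ee_pos: [463.2, -171.7, 248.5]
tcp_rot: [3.141, -0.001, 2.857]
wrist_force: [-2.5, 1.6, 6.2]
finger_gap: 0.157
```

jog_arm(commands=[{"wx":0,"wy":0,"wz":0,"dx":0,"dy":0,"dz":0,"gripper":0.3},{"wx":0,"wy":0,"wz":0,"dx":0,"dy":0,"dz":0,"gripper":0.5},{"wx":0,"wy":0,"wz":0,"dx":0,"dy":0,"dz":0,"gripper":0.5},{"wx":0,"wy":0,"wz":0,"dx":0,"dy":0,"dz":-50,"gripper":0.5},{"wx":0,"wy":0,"wz":0,"dx":0,"dy":0,"dz":-110,"gripper":0.5},{"wx":0,"wy":0,"wz":0,"dx":0,"dy":0,"dz":-110,"gripper":0.5},{"wx":0,"wy":0,"wz":0,"dx":0,"dy":0,"dz":-110,"gripper":0.5}])

```text
clock: 41.02
ee_pos: [463.5, -171.9, 358.0]
tcp_rot: [-3.142, 0.0, 2.857]
wrist_force: [0.4, 0.3, -0.4]
finger_gap: 0.501
```

Run:
```python
from h import *
s=st(); c=shot("wrist","w28"); plan([472.4,59,160],2.857)
shot("side","side4"); save(ld("side4")["image"],"side4c",(210,130,470,310),3)
```

```text
{'clock': 41.025, 'qpos': [-0.505, 0.263, -0.408, 0.899, 0.0, -0.22], 'ee_pos': [463.456, -171.902, 357.994], 'tcp_rot': [-3.142, 0.0, 2.857], 'wrist_force': [0.445, 0.275, -0.395], 'finger_gap': 0.501}
d [ 55.9 224.   42.7] rotvec [ 0.    -0.002 -0.   ] j6 now -0.22 target j6 0.41 dist 235 rows 4
```

View pics/w28.png

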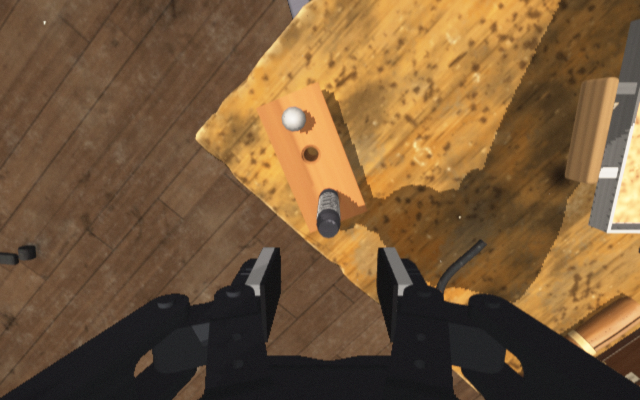

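View pics/side4c.png

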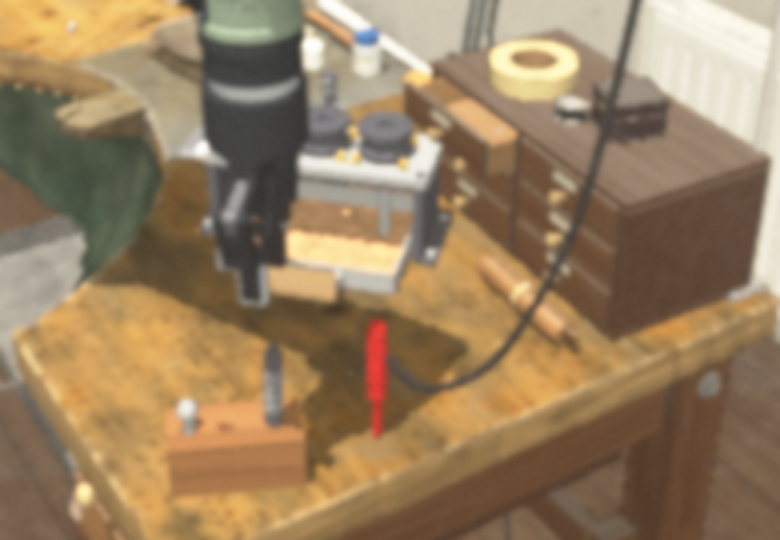

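Run:
```python
from h import *
c=ld("w28")
print([atz(c,p,0).round(0) for p in [(197,137),(287,20),(300,2)]])
plan([478,57.5,160],2.857)
ex=np.array([.9598,-.2809,0]);ey=np.array([.2809,.9598,0])
print([(np.array([510.6,189.6,0])+a*ex+b*ey).round(0) for a,b in [(-86,-232),(98,-232),(6,-268),(-37,-273)]])
```

```text
[array([ 385., -277.,    0.]), array([ 314., -165.,    0.]), array([ 304., -150.,    0.])]
d [ 49.9 224.1  42.3] rotvec [ 0.001 -0.003 -0.   ] j6 now -0.22 target j6 0.4 dist 233 rows 4
[array([363.,  -9.,   0.]), array([539., -61.,   0.]), array([441., -69.,   0.]), array([398., -62.,   0.])]
```

jog_arm(commands=[{"wx":0,"wy":0,"wz":0,"dx":25,"dy":110,"dz":0,"gripper":0.28},{"wx":0,"wy":0,"wz":0,"dx":25,"dy":110,"dz":0,"gripper":0.28},{"wx":0,"wy":0,"wz":0,"dx":50,"dy":224,"dz":42,"gripper":0.28},{"wx":0,"wy":0,"wz":0,"dx":50,"dy":224,"dz":42,"gripper":0.28},{"wx":0,"wy":0,"wz":0,"dx":50,"dy":224,"dz":42,"gripper":0.28},{"wx":0,"wy":0,"wz":0,"dx":50,"dy":224,"dz":42,"gripper":0.28},{"wx":0,"wy":0,"wz":0,"dx":50,"dy":224,"dz":42,"gripper":0.28}])

```text
clock: 42.0
ee_pos: [478.8, 55.8, 316.2]
tcp_rot: [-3.141, 0.0, 2.855]
wrist_force: [0.5, -0.3, -0.1]
finger_gap: 0.28
```

Run:
```python
from h import *
s=avg(2); c=shot("wrist","w29"); plan([478,57.5,36],2.857)
print(proj(c,[478,57.5,42]))
```

```text
avg [478.815  55.723 316.389   3.142   0.      2.854] sd [0.006 0.01  0.046 0.    0.    0.   ]
d [  1.3   1.3 125.8] rotvec [ 0.     0.001 -0.002] j6 now 0.25 target j6 0.4 dist 126 rows 3
[329.98605314 205.42286014]
```

View pics/w29.png

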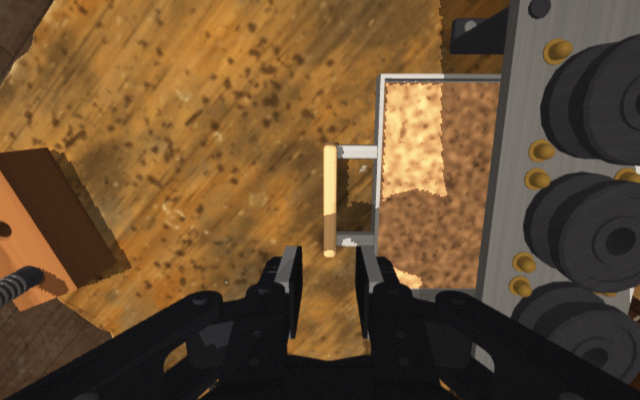

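jog_arm(commands=[{"wx":0,"wy":0,"wz":0,"dx":3,"dy":0.5,"dz":60,"gripper":0.28},{"wx":0,"wy":0,"wz":0,"dx":3,"dy":0.5,"dz":110,"gripper":0.28},{"wx":0,"wy":0,"wz":0,"dx":3,"dy":0.5,"dz":125,"gripper":0.28},{"wx":0,"wy":0,"wz":0,"dx":3,"dy":0.5,"dz":125,"gripper":0.28},{"wx":0,"wy":0,"wz":0,"dx":3,"dy":0.5,"dz":125,"gripper":0.1},{"wx":0,"wy":0,"wz":0,"dx":3,"dy":0.5,"dz":125,"gripper":0},{"wx":0,"wy":0,"wz":0,"dx":3,"dy":0.5,"dz":125,"gripper":0},{"wx":0,"wy":0,"wz":0,"dx":3,"dy":0.5,"dz":125,"gripper":0}], grip_force=50)

```text
clock: 43.15
ee_pos: [477.1, 57.7, 192.7]
tcp_rot: [-3.14, 0.004, 2.856]
wrist_force: [0.6, -5.5, 2.1]
finger_gap: 0.103
```

Run:
```python
from h import *
s=avg(2); shot("side","side5"); save(ld("side5")["image"],"side5c",(270,150,400,250),5)
```

```text
avg [4.77150e+02 5.77100e+01 1.92716e+02 3.14300e+00 4.00000e-03 2.85600e+00] sd [0.003 0.007 0.002 0.    0.    0.   ]
```

View pics/side5c.png

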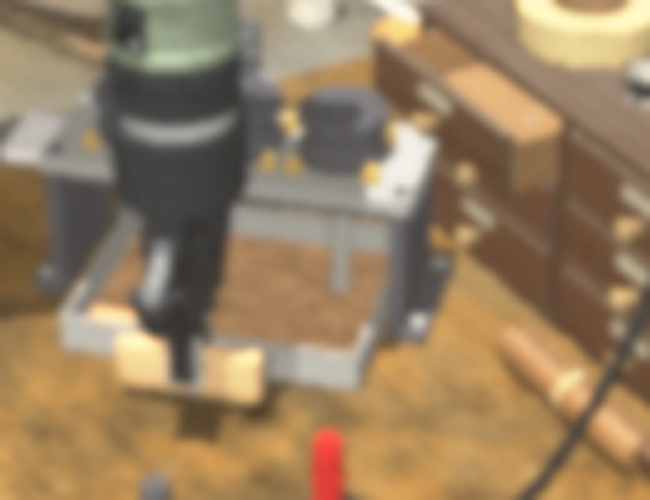

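jog_arm(commands=[{"wx":0,"wy":0,"wz":0,"dx":0,"dy":-1.5,"dz":0,"gripper":0},{"wx":0,"wy":0,"wz":0,"dx":0,"dy":-4,"dz":0,"gripper":0},{"wx":0,"wy":0,"wz":0,"dx":0,"dy":-8,"dz":0,"gripper":0},{"wx":0,"wy":0,"wz":0,"dx":0,"dy":-13,"dz":0,"gripper":0},{"wx":0,"wy":0,"wz":0,"dx":0,"dy":-18,"dz":0,"gripper":0},{"wx":0,"wy":0,"wz":0,"dx":0,"dy":-23,"dz":0,"gripper":0},{"wx":0,"wy":0,"wz":0,"dx":0,"dy":-28,"dz":0,"gripper":0},{"wx":0,"wy":0,"wz":0,"dx":0,"dy":-33,"dz":0,"gripper":0},{"wx":0,"wy":0,"wz":0,"dx":0,"dy":-38,"dz":0,"gripper":0},{"wx":0,"wy":0,"wz":0,"dx":0,"dy":-42,"dz":0,"gripper":0},{"wx":0,"wy":0,"wz":0,"dx":0,"dy":-45,"dz":0,"gripper":0},{"wx":0,"wy":0,"wz":0,"dx":0,"dy":-46,"dz":0,"gripper":0}])

```text
clock: 44.8
ee_pos: [463.4, 15.5, 192.0]
tcp_rot: [3.135, 0.001, 2.858]
wrist_force: [2.5, 7.1, 5.1]
finger_gap: 0.106
```

jog_arm(commands=[{"wx":0,"wy":0,"wz":0,"dx":0,"dy":-1.5,"dz":0,"gripper":0},{"wx":0,"wy":0,"wz":0,"dx":0,"dy":-5,"dz":0,"gripper":0},{"wx":0,"wy":0,"wz":0,"dx":0,"dy":-11,"dz":0,"gripper":0},{"wx":0,"wy":0,"wz":0,"dx":0,"dy":-19,"dz":0,"gripper":0},{"wx":0,"wy":0,"wz":0,"dx":0,"dy":-28,"dz":0,"gripper":0},{"wx":0,"wy":0,"wz":0,"dx":0,"dy":-37,"dz":0,"gripper":0},{"wx":0,"wy":0,"wz":0,"dx":0,"dy":-46,"dz":0,"gripper":0},{"wx":0,"wy":0,"wz":0,"dx":0,"dy":-55,"dz":0,"gripper":0},{"wx":0,"wy":0,"wz":0,"dx":0,"dy":-64,"dz":0,"gripper":0},{"wx":0,"wy":0,"wz":0,"dx":0,"dy":-72,"dz":0,"gripper":0},{"wx":0,"wy":0,"wz":0,"dx":0,"dy":-78,"dz":0,"gripper":0},{"wx":0,"wy":0,"wz":0,"dx":0,"dy":-81,"dz":0,"gripper":0}])

```text
clock: 46.3
ee_pos: [440.5, -62.0, 191.8]
tcp_rot: [3.134, 0.001, 2.859]
wrist_force: [2.1, 8.2, 7.4]
finger_gap: 0.104
```

Run:
```python
from h import *
s=avg(2); shot("side","side6"); save(ld("side6")["image"],"side6c",(240,130,400,270),5); shot("wrist","w30")
e=np.array(s["ee_pos"])-[510.6,189.6,0]; print(e@np.array([.9598,-.2809,0]),e@np.array([.2809,.9598,0]))
```

```text
avg [ 4.40345e+02 -6.24540e+01  1.91908e+02  3.13600e+00  1.00000e-03
  2.85800e+00] sd [0.    0.043 0.027 0.001 0.    0.   ]
3.3710809811019686 -261.65620412752514
```

View pics/side6c.png

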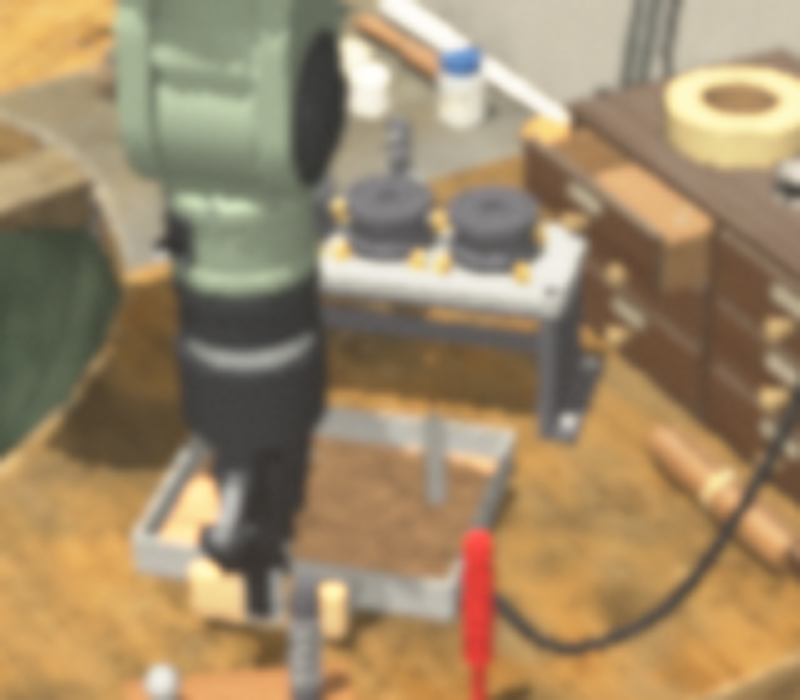

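View pics/w30.png

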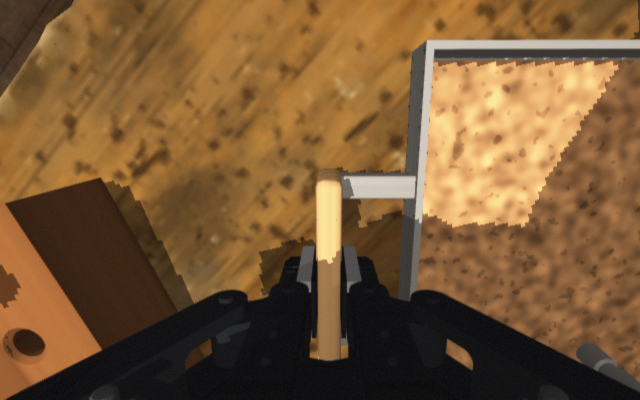

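jog_arm(commands=[{"wx":0,"wy":0,"wz":0,"dx":0,"dy":-4,"dz":0,"gripper":0},{"wx":0,"wy":0,"wz":0,"dx":0,"dy":-9,"dz":0,"gripper":0},{"wx":0,"wy":0,"wz":0,"dx":0,"dy":-12,"dz":0,"gripper":0},{"wx":0,"wy":0,"wz":0,"dx":0,"dy":-12,"dz":0,"gripper":0},{"wx":0,"wy":0,"wz":0,"dx":0,"dy":-10,"dz":0,"gripper":0},{"wx":0,"wy":0,"wz":0,"dx":0,"dy":-10,"dz":0,"gripper":0}])

```text
clock: 47.25
ee_pos: [437.3, -72.9, 192.2]
tcp_rot: [3.141, 0.0, 2.858]
wrist_force: [-2.2, -1.4, 11.6]
finger_gap: 0.103
```

jog_arm(commands=[{"wx":0,"wy":0,"wz":0,"dx":0,"dy":0,"dz":0,"gripper":0.15},{"wx":0,"wy":0,"wz":0,"dx":0,"dy":0,"dz":0,"gripper":0.28},{"wx":0,"wy":0,"wz":0,"dx":0,"dy":0,"dz":0,"gripper":0.28},{"wx":0,"wy":0,"wz":0,"dx":0,"dy":0,"dz":0,"gripper":0.28}])

```text
clock: 47.75
ee_pos: [437.2, -73.1, 191.0]
tcp_rot: [3.142, -0.001, 2.857]
wrist_force: [-0.8, -1.3, -0.7]
finger_gap: 0.281
```

Run:
```python
from h import *
s=st(); shot("wrist","w31")
```

```text
{'clock': 47.75, 'qpos': [-0.332, 0.418, -0.725, 0.428, 0.0, -0.048], 'ee_pos': [437.187, -73.084, 191.019], 'tcp_rot': [3.142, -0.001, 2.857], 'wrist_force': [-0.767, -1.295, -0.734], 'finger_gap': 0.281}
```

View pics/w31.png

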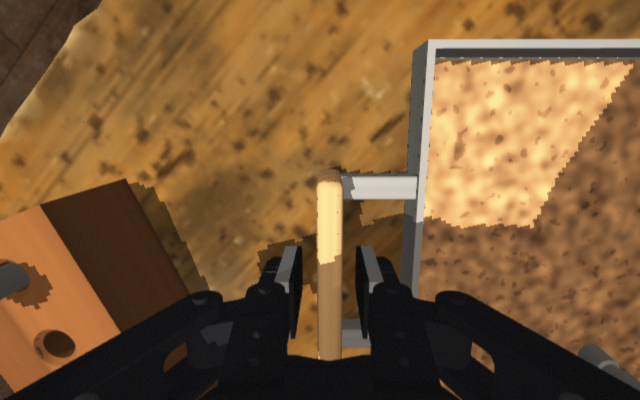

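Handle free between the pads (bar at u≈330, pads at 295 and 365). Rise without closing or opening and check everything.

jog_arm(commands=[{"wx":0,"wy":0,"wz":0,"dx":0,"dy":0,"dz":-40,"gripper":0.28},{"wx":0,"wy":0,"wz":0,"dx":0,"dy":0,"dz":-100,"gripper":0.28},{"wx":0,"wy":0,"wz":0,"dx":0,"dy":0,"dz":-160,"gripper":0.28},{"wx":0,"wy":0,"wz":0,"dx":0,"dy":0,"dz":-220,"gripper":0.28},{"wx":0,"wy":0,"wz":0,"dx":-40,"dy":45,"dz":-250,"gripper":0.28},{"wx":0,"wy":0,"wz":0,"dx":-60,"dy":90,"dz":-250,"gripper":0.28},{"wx":0,"wy":0,"wz":0,"dx":-60,"dy":90,"dz":-250,"gripper":0.28},{"wx":0,"wy":0,"wz":0,"dx":-60,"dy":90,"dz":-250,"gripper":0.28}])

```text
clock: 48.8
ee_pos: [519.8, -3.5, 440.6]
tcp_rot: [-3.141, -0.002, 2.857]
wrist_force: [-0.2, -0.3, -0.5]
finger_gap: 0.284
```

Run:
```python
from h import *
s=st(); shot("wrist","w32"); shot("scene","scene2"); save(ld("scene2")["image"],"scene2c",(180,120,440,320),3)
shot("side","side7"); save(ld("side7")["image"],"side7c",(210,130,470,310),3)
```

```text
{'clock': 48.8, 'qpos': [-0.149, 0.249, -0.206, 1.118, -0.0, 0.136], 'ee_pos': [519.8, -3.479, 440.56], 'tcp_rot': [-3.141, -0.002, 2.857], 'wrist_force': [-0.227, -0.313, -0.453], 'finger_gap': 0.284}
```

View pics/w32.png

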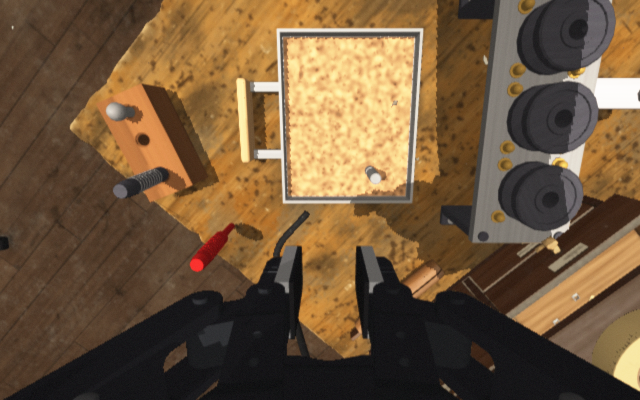

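View pics/scene2c.png

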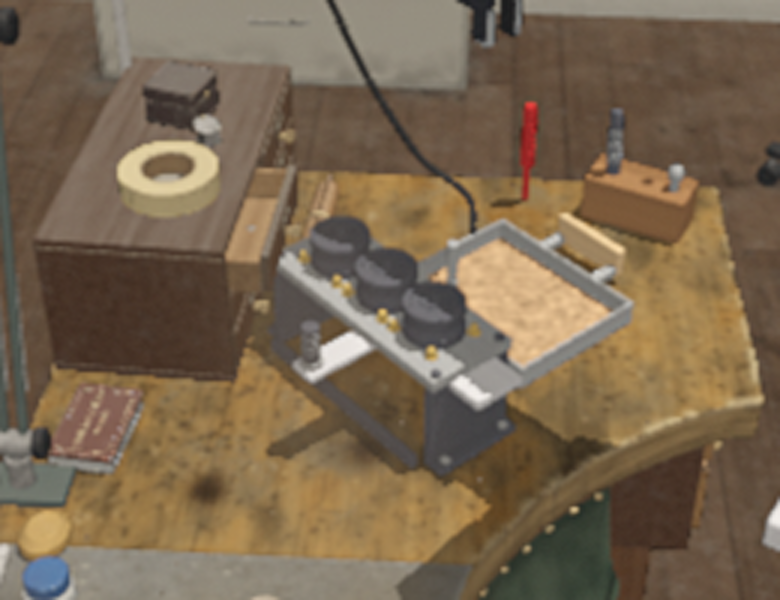

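View pics/side7c.png

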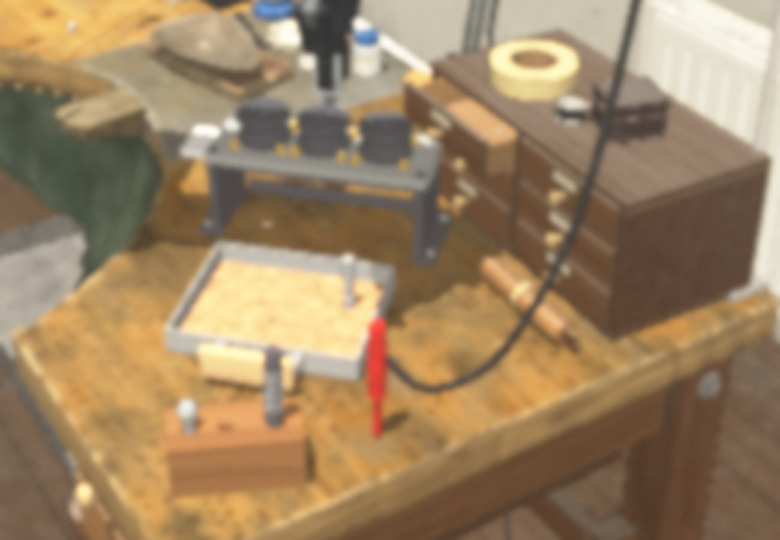

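Run:
```python
from h import *
print(manip.job_done());
```

```text
the job is handed in; nothing more can be done
None
```

The job is done and handed in at about 49 s on the robot's clock, with no verdict reported. Only one roller still had its axle pin, the one behind the stand near the ring clamp. The other two bores were empty.

**What I did**
- I drew the slide to its end stop and pushed the tray home.
- I stood all three rollers in seats of their own. The one with the pin went in seat 3, farthest from the robot.
- I drove the pin down into the tray with the dark knurled drift and put the drift back in its hole. The red look-alike was left alone.
- I drew the tray out by its handle and let go.

**Last checks**
- **Rollers:** all three sit in their seats with empty bores.
- **Slide:** it was still at its stop. I judged this by eye from the pictures and did not measure it again.
- **Drift:** it stands in its hole at the same height as at the start.
- **Pin and tray:** the pin stands upright inside the tray. The tray lies flat, about 40 mm clear of the stand.
- **Other things:** the ring clamp and the red drift look untouched.

**One thing disagreed on the way:** after I first pushed the tray home, it was found about 14 mm short of the stop. It was either knocked or dragged when I let go. I pushed it home again with the side of the held drift's point, against a felt stop, before driving the pin.

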